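# Carry the caddy with the free-running jar tray to the draining stand

### The job

Lift the grey caddy by its handle bar and carry it over to the slatted wooden stand without ever letting the small jar tray, which runs freely along the caddy on ball runners, bang into either end. Hold the caddy up just over the stand until the jar has stayed steady under the handle for three seconds, then set the caddy down gently, square and centred on the stand, let go and back away, the jar still near the middle; steer it by tilting only, without touching the jar or its tray, and leave everything else where it is.

Things in the scene. Friction and masses are not known exactly. Their poses are not given: they have to be found in the camera images.
- caddy: grey plastic open caddy, 126 mm wide (its x), 360 mm long (its y), 0.40 kg nominal. Origin: centre of its underside, z up. At the start it stands level on the counter, its y axis within 0.25 rad of world y, to the robot's left or right. Walls 32 mm high at the sides, 44 mm at the ends. Gripped firmly (80 N or more) by the bar, it tilts with the gripper to within about 0.02 rad.
- caddy_bar (a point): centre of the handle bar, 142 mm above the caddy's origin, axes as the caddy's. The bar lies along x across the caddy's middle: 20 mm thick along y, 24 mm high, free over 114 mm between two flat posts (30 mm along y) that rise from the side walls. Grip its middle from above, fingers closing along the caddy's y. The jar passes under it with 40 mm to spare.
- jar_tray (a joint): the jar tray's place: m along the caddy's +y, 0 = jar right under the bar, end stops at +-0.12. Tray and jar: 0.40 kg nominal, no spring, friction only about 0.003 N plus 0.02 N s/m: its acceleration along the caddy is g times the downward slope, minus the caddy's own acceleration that way. It starts at rest 0.04 to 0.07 from the middle on the +y side.
- jar_cap (a point): centre of the top of the jar's dark cap, 90 mm above the caddy's underside; it moves with the tray. The jar is glass, upright, 72 mm across with the top at 90 mm, fixed in a black plastic tray 104 x 104 mm with a 13 mm rim (top 29 mm above the caddy's underside).
- stand: slatted wooden draining stand, fixed on the counter: 170 mm wide (its x), 420 mm long (its y), flat level top 40 mm above the counter. Origin: centre of its underside, z up. Its y axis is within 0.25 rad of world y; it stands on the other side (left or right) than the caddy. The caddy belongs on its top, centred, long sides parallel (either way round)
- stirrer: bystander: flat aluminium paint stirrer, 26 x 300 x 5 mm, lying on the counter near the robot
- scraper: bystander: yellow plastic putty scraper, 180 mm long, 14 mm high, lying on the counter
- plug_jar: bystander: upright glass jar with cap, 72 mm across, 110 mm high, at the back of the counter
- paint_can: bystander: paint can, 90 mm across, 100 mm high, at the back
- soap: bystander: bar of white soap, 55 x 85 x 28 mm, near the robot on its right

How it is judged:
By the outcome, as a careful person would: the job done as asked, in the order asked, and still so for the second after the job is handed in, with the robot touching nothing.
It also fails if it takes over 70 s, if anything falls off the work surface, if the arm or the gripper's body presses on something with over 40 N, if the wrist force passes 120 N, or if a joint passes its speed limit or range.

### The arm

A 6-joint arm with a two-finger parallel gripper is mounted at the origin on the work surface. World frame = base frame: x ahead of the robot, y to its left, z up, the work surface at z = 0. Lengths are in m, angles in rad, forces in N, time in s.
With the tool pointing down it reaches from about 0.4 to 0.825 m from the base axis. Payload 7 kg.
Tool frame: the origin (TCP) lies at the very end of the fingers, on their centre line; the grasp point (between the pads) lies 19 mm behind it; z points along the fingers, y is the line along which they close (so a half turn about z gives the same grasp; the last joint's range is limited). The gripper opens to 88 mm and grips with 3 to 60 N. Pads are 19 mm wide; open, the fingers measure 130 mm over their backs; the gripper's body (78 mm by 193 mm) begins 47 mm behind the grasp point.
Start: joints at [1.555, 0.359, 0.012, 0, -1.224, -0.288], TCP at [0.202, 0.644, 0.227] pointing down, gripper open.
Joint ranges: [-3.07, 3.07], [-1.43, 2.12], [-1.02, 1.25], [-3.03, 1.67], [-3.05, -0], [-3.03, 3.03]. Speed limits (rad/s): [2.39, 2.39, 3.01, 3.14, 3.14, 3.14].

### API

Orientations are given as [roll, pitch, yaw] about the fixed x, y, z axes, in that order (R = Rz(yaw) Ry(pitch) Rx(roll)).
In Python, from station import * gives the robot as it stands.
- The arm moves only by the tool servo_tool, never from a script. Its argument "moves" is a list of rows, each an object of numbers: "jaw": the opening, from 0 (shut) to 1 (fully open); "dx", "dy", "dz": the shift along the world's x, y, z in m; "roll": the turn about the world's z in degrees. A call has exactly 10 rows; each row shifts and turns the commanded pose from where the row before left it; what a row does not reach is not made up. A row lasts 1/8 s, in which the tool goes at most 62.5 mm and 10.7 degrees, less where a joint would pass 70% of its speed; a pose out of reach is approached as far as the arm can. A call with a gripper value outside its range is refused whole. The fingers move at their own pace and stop on an object; "newtons" is the grip in N (left out, the last holds). Time passes only in rows, so rows that do not move let the fingers close, or fill a call up. It gives the time, the measured TCP pose, the force, the opening and the grip force at its end, in the units of the state.
- get_state(): the state, without advancing time (a new reading comes with each control period).
- grab_frame(name): name is "scene" or "top" or "wrist"; returns (picture, depth): 400x640x3 uint8, red, green, blue; 400x640 float32, m along the optical axis (not along the pixel's ray), 0 where there is no reading.
- calibration(name): a dict with "intrinsics" (3x3 intrinsics, pixels), "R" (3x3) and "t" (3): a world point X has camera coordinates R X + t. Camera axes: x right, y down, z forward; pixel columns grow to the right and rows downward; lengths in m; the calibration is good to about 2 mm. A picture is of the moment at which its call begins: read the wrist's pose just before it. calibration takes no time and is no camera call; for the wrist camera it gives the pose at the moment of the call.
- job_done(): hands the job in; it is judged then, once.
The state is a dict: "t": time; "q": joint angles; "qd": joint speeds; "joint_efforts": joint torques, N m; "eef_pos": TCP position; "ee_rot": TCP orientation; "force": force on the tool from outside, world axes, zero at the start; "moment": the same for the moment, N m; "width": finger opening in m; "gripper_force": force on a finger pad.
Only numpy, scipy, OpenCV 4.12 (cv2) and the standard library are available. Lean on these libraries where they do the work, as an engineer would, in place of code of your own. Each camera call takes 0.05 s, during which the arm holds its last target. There are 200 camera calls.

## Working session

There is one attempt and no reset: what is moved stays moved. The work goes in short steps, Python scripts to look and compute and a tool call to move; the robot and the scene stay as the last step left them, time stands still between calls to the robot, and variables do not carry over. Pictures are saved under pics/ and viewed, at most 10 in all, crops included, and the job is handed in when it is done.

Besides the shell and the picture viewer there is one more tool, called after "Call:" by a JSON object that holds its "method" and its "body". servo_tool: Moves the arm, as the interface text tells. Its arguments: {"type":"object","properties":{"moves":{"type":"array","items":{"type":"object","properties":{"jaw":{"type":"number"},"dx":{"type":"number"},"dy":{"type":"number"},"dz":{"type":"number"},"roll":{"type":"number"}}}},"newtons":{"type":"number"}},"required":["moves"]}

```bash
ls; mkdir -p pics; python3 - <<'E'
from station import *
import cv2,numpy as np
s=get_state(); print({k:np.round(v,4) for k,v in s.items()})
ims=[]
for n in("scene","top"):
    p,d=grab_frame(n); c=calibration(n)
    np.savez(f"pics/{n}0.npz",p=p,d=d,K=c["intrinsics"],R=c["R"],t=c["t"])
    print(n,np.round(-np.array(c["R"]).T@c["t"],3),np.round(c["R"],3).tolist(),c["intrinsics"][0][0]); cv2.imwrite(f"pics/{n}0.png",p[:,:,::-1])
E
```

```text
pics
{'t': np.float64(0.0), 'q': array([ 1.5551e+00,  3.5940e-01,  1.1000e-02, -4.0000e-04, -1.2241e+00,
       -2.8810e-01]), 'qd': array([ 0.0007, -0.0005,  0.0003,  0.0016, -0.    ,  0.0011]), 'joint_efforts': array([-4.00000e-04, -5.82718e+01,  2.93048e+01,  6.99730e+00,
        6.90000e-03, -2.00000e-04]), 'eef_pos': array([0.2018, 0.6436, 0.2256]), 'ee_rot': array([ 3.1399e+00, -1.0000e-04, -3.0390e-01]), 'force': array([ 0.1736, -0.1767, -0.0018]), 'moment': array([ 0.0162, -0.0139, -0.0203]), 'gripper_force': np.float64(0.0), 'width': np.float64(0.0875)}
scene [1.309 0.228 0.822] [[-0.296, 0.955, 0.008], [0.646, 0.206, -0.735], [-0.704, -0.212, -0.678]] 395.39455474306646
top [0.408 0.018 1.281] [[-0.004, -1.0, -0.004], [-0.992, 0.004, -0.129], [0.129, 0.003, -0.992]] 405.75859300968386
```

View pics/scene0.png

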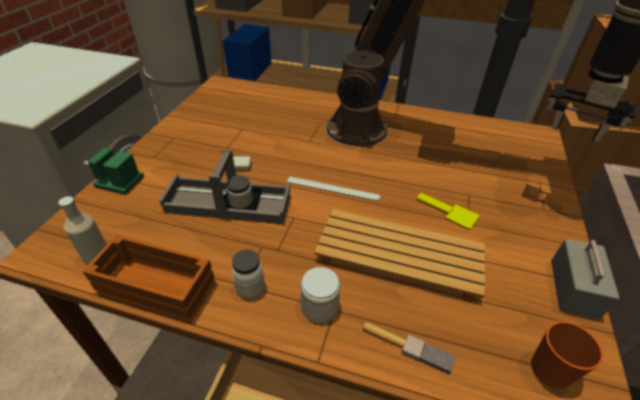

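View pics/top0.png

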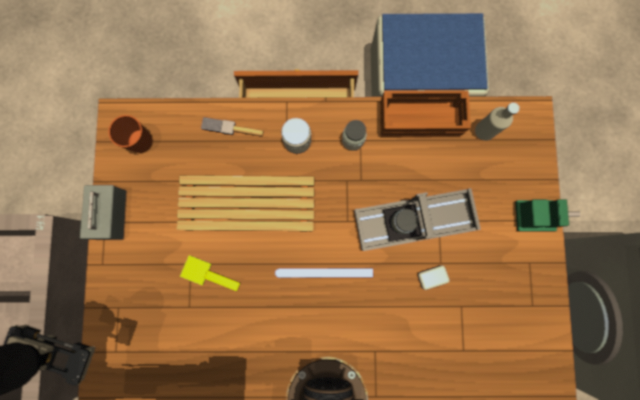

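```bash
cat > h.py <<'E'
import numpy as np,cv2
def cloud(p,d,K,R,t):
    v,u=np.mgrid[0:400,0:640]; k=np.array(K)
    X=np.stack([(u-k[0,2])/k[0,0]*d,(v-k[1,2])/k[1,1]*d,d],-1)
    W=(X-np.array(t))@np.array(R); W[d==0]=np.nan; return W
def rect(P):
    (c,s,a)=cv2.minAreaRect(P[:,:2].astype(np.float32)); b=cv2.boxPoints((c,s,a))
    e=[b[1]-b[0],b[2]-b[1]]; L=max(e,key=np.linalg.norm); L=L if L[1]>0 else -L
    return np.round(c,4),np.round(sorted(s),4),round(float(np.arctan2(-L[0],L[1])),4)
E
python3 - <<'E'
from h import *
for n in("top","scene"):
    z=np.load(f"pics/{n}0.npz"); W=cloud(z['p'],z['d'],z['K'],z['R'],z['t']); x,y,h=W[...,0],W[...,1],W[...,2]
    print(n,"counter z",np.nanmedian(h[(x>.3)&(x<.5)&(abs(y)<.1)]))
    for nm,m in dict(stand=(x>.4)&(x<.7)&(y>0)&(y<.5)&(h>.025)&(h<.06),caddy=(x>.4)&(x<.68)&(y<-.03)&(y>-.5)&(h>.018)&(h<.2),ends=(x>.4)&(x<.68)&(y<-.03)&(y>-.5)&(h>.036)&(h<.05),bar=(x>.4)&(x<.68)&(y<-.03)&(y>-.5)&(h>.135),cap=(x>.4)&(x<.68)&(y<-.03)&(y>-.5)&(h>.08)&(h<.1)&(z['p'].max(-1)<75)).items():
        m=m.astype(np.uint8); 
        if nm!="cap" : m=cv2.morphologyEx(m,cv2.MORPH_OPEN,np.ones((2,2)))
        P=W[m>0]
        if len(P)>5: print(nm,len(P),rect(P),"z",np.round(np.percentile(P[:,2],[5,50,95]),3),"mean",np.round(P.mean(0),4))
E
```

```text
top counter z 0.0010676717366480243
stand 6355 (array([0.5212, 0.2238]), array([0.1528, 0.4621]), 0.3647) z [nan nan nan] mean [nan nan nan]
caddy 2221 (array([ 0.536 , -0.2932]), array([0.1338, 0.385 ]), 0.1875) z [nan nan nan] mean [nan nan nan]
ends 159 (array([ 0.5362, -0.2931]), array([0.1281, 0.3836]), 0.1765) z [nan nan nan] mean [nan nan nan]
bar 412 (array([ 0.5465, -0.3015]), array([0.0765, 0.1401]), -1.4132) z [nan nan nan] mean [nan nan nan]
cap 43 (array([ 0.5352, -0.2548]), array([0.0377, 0.1191]), -1.5207) z [0.086 0.09  0.095] mean [ 0.5432 -0.2637  0.0903]
scene counter z -0.0008631183262380536
stand 8421 (array([nan, nan]), array([nan,  0.]), nan) z [nan nan nan] mean [nan nan nan]
caddy 3003 (array([ 0.5302, -0.335 ]), array([0.2888, 0.4173]), -0.7578) z [nan nan nan] mean [nan nan nan]
ends 363 (array([ 0.517 , -0.2916]), array([0.1858, 0.3826]), 0.1861) z [nan nan nan] mean [nan nan nan]
bar 348 (array([ 0.4462, -0.3337]), array([0.0318, 0.3441]), -1.1637) z [nan nan nan] mean [nan nan nan]
cap 319 (array([ 0.5342, -0.2494]), array([0.0883, 0.1296]), -1.386) z [0.081 0.088 0.096] mean [ 0.5431 -0.2492  0.0882]
```

```bash
cat >> h.py <<'E'
def onplane(m,zp,K,R,t):
    v,u=np.nonzero(m); K=np.array(K);R=np.array(R);t=np.array(t)
    r=np.stack([(u-K[0,2])/K[0,0],(v-K[1,2])/K[1,1],np.ones(len(u))],-1)@R
    c=-R.T@t; return c+r*((zp-c[2])/r[:,2])[:,None]
E
python3 - <<'E'
from h import *
z=np.load("pics/top0.npz"); p=z['p']; C=(z['K'],z['R'],z['t']); W=cloud(p,z['d'],*C); h=W[...,2]
hsv=cv2.cvtColor(p,cv2.COLOR_RGB2HSV); H,S,V=[hsv[...,i].astype(int) for i in range(3)]
roi=lambda a,b,c,d:(np.arange(400)[:,None]>=b)&(np.arange(400)[:,None]<d)&(np.arange(640)>=a)&(np.arange(640)<c)
for q in((246,192),(246,204),(246,240),(200,180),(370,215),(440,212),(425,210),(404,222),(455,210)): print(q,hsv[q[1],q[0]],round(float(h[q[1],q[0]]),3))
def big(m):
    n,l,s,_=cv2.connectedComponentsWithStats(cv2.morphologyEx(m.astype(np.uint8),cv2.MORPH_CLOSE,np.ones((9,9)))); i=1+np.argmax(s[1:,4]); return (l==i)&m
for nm,m,zp in(("stand",roi(165,165,330,245)&(H>=15)&(H<30)&(V>110),.04),("standh",roi(165,165,330,245)&(h>.028)&(h<.055),.04),("caddy",roi(340,175,495,260)&(S<95),.04),("caddyh",roi(340,175,495,260)&(h>.02)&(h<.13),.04)):
    m=big(m); P=onplane(m,zp,*C); print(nm,m.sum(),rect(P))
m=big(roi(340,175,495,260)&(h>.14)); P=onplane(m,.154,*C); print("bar",m.sum(),rect(P),P.mean(0),np.median(h[m]))
m=roi(380,195,430,245)&(h>.08)&(h<.1)
P=onplane(m,.09,*C); print("cap",m.sum(),P.mean(0),cv2.minEnclosingCircle(P[:,:2].astype(np.float32)))
big_=cv2.resize(np.hstack([p[165:265,165:335],p[165:265,335:505]]),None,fx=2.3,fy=2.3,interpolation=cv2.INTER_CUBIC); cv2.imwrite("pics/crop.png",big_[:,:,::-1])
E
```

```text
(246, 192) [ 20 137 208] 0.043
(246, 204) [ 20 138 207] 0.043
(246, 240) [ 14 173 204] 0.002
(200, 180) [ 20 138 207] 0.041
(370, 215) [ 21  14 178] 0.008
(440, 212) [ 19  52 157] 0.006
(425, 210) [ 19  53 159] 0.155
(404, 222) [24 42 97] 0.091
(455, 210) [ 19  54 155] 0.006
stand 8181 (array([0.5865, 0.2452]), array([0.2468, 0.5134]), -0.0045)
standh 6326 (array([0.5904, 0.247 ]), array([0.1688, 0.4184]), -0.0044)
caddy 4993 (array([ 0.5434, -0.2793]), array([0.1398, 0.3687]), 0.1778)
caddyh 1791 (array([ 0.541 , -0.2817]), array([0.1371, 0.3681]), 0.1761)
bar 393 (array([ 0.5371, -0.279 ]), array([0.0327, 0.1263]), -1.4044) [ 0.53698323 -0.27879812  0.154     ] 0.1544598024356988
cap 411 [ 0.53046433 -0.23973208  0.09      ] ((0.5344715118408203, -0.2663383185863495), 0.06221869960427284)
```

View pics/crop.png

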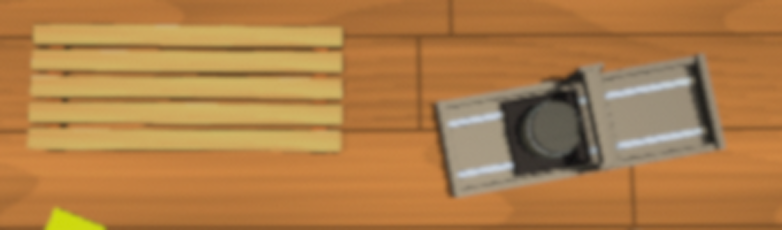

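Scene picture: the caddy stands on the robot's right (≈(228,200) px) with the jar on the stand side of the bar, and the slatted stand is at (400,252) px. The top picture shows the bar at (425,210) and the jar cap at (405,221). The crop confirms the stand's outline and the caddy's yaw of about 0.175 rad. The sizes measured (0.169 x 0.418 m stand, bar top at 0.154 m) match those given. The moves have no tilt axis, so I'll have to control the jar through the caddy's own accelerations. Now I'll go above the bar.

Call:
{"method": "servo_tool", "body": {"moves": [{"dx": 0.033,"dy": -0.05,"roll": 2.74,"jaw": 1},{"dx": 0.033,"dy": -0.05,"roll": 2.74,"jaw": 1},{"dx": 0.033,"dy": -0.05,"roll": 2.74,"jaw": 1},{"dx": 0.033,"dy": -0.05,"roll": 2.74,"jaw": 1},{"dx": 0.033,"dy": -0.05,"roll": 2.74,"jaw": 1},{"dx": 0.033,"dy": -0.05,"roll": 2.74,"jaw": 1},{"dx": 0.033,"dy": -0.05,"roll": 2.74,"jaw": 1},{"dx": 0.033,"dy": -0.05,"roll": 2.74,"jaw": 1},{"dx": 0.033,"dy": -0.05,"roll": 2.74,"jaw": 1},{"dx": 0.033,"dy": -0.05,"roll": 2.74,"jaw": 1}]}}

```text
$.moves[0]: bad value
```

Call:
{"method": "servo_tool", "body": {"moves": [{"dx": 0.0005,"dy": -0.053},{"dx": 0.0005,"dy": -0.053},{"dx": 0.0005,"dy": -0.053},{"dx": 0.0005,"dy": -0.053},{"dx": 0.0005,"dy": -0.053},{"dx": 0.0005,"dy": -0.053},{"dx": 0.0005,"dy": -0.053},{"dx": 0.0005,"dy": -0.05},{},{}]}}

```text
$.moves[0]: bad value
```

```bash
python3 - <<'E'
from station import *
from h import *
s=get_state(); print(s['t'],s['eef_pos'],s['ee_rot'],s['q'])
for n in("wrist","scene"):
    c=calibration(n); p,d=grab_frame(n)
    np.savez(f"pics/{n}1.npz",p=p,d=d,K=c["intrinsics"],R=c["R"],t=c["t"]); cv2.imwrite(f"pics/{n}1.png",p[:,:,::-1])
    print(n,np.round(-np.array(c["R"]).T@c["t"],3),np.round(c["R"],3).tolist(),c["intrinsics"][0][0])
E
```

```text
0.1 [0.20182623 0.64364479 0.22571471] [ 3.14008595e+00 -1.38128945e-04 -3.03929948e-01] [ 1.55508334e+00  3.59301893e-01  1.11292611e-02 -3.14554777e-04
 -1.22410753e+00 -2.88109964e-01]
wrist [0.283 0.62  0.384] [[-0.299, -0.954, 0.001], [-0.908, 0.285, 0.307], [-0.294, 0.091, -0.952]] 350.8107475263386
scene [1.309 0.228 0.822] [[-0.296, 0.955, 0.008], [0.646, 0.206, -0.735], [-0.704, -0.212, -0.678]] 395.39455474306646
```

View pics/wrist1.png

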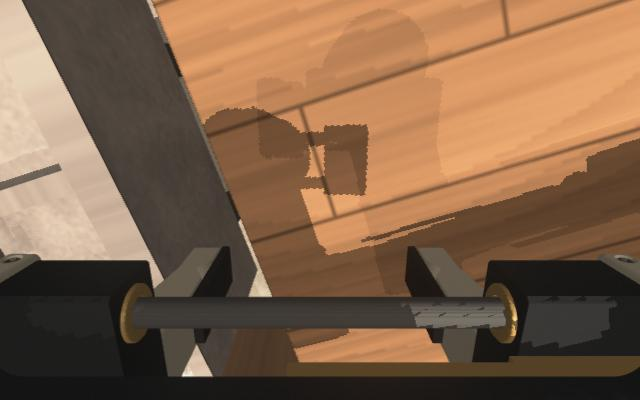

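The wrist picture shows only the counter below the open fingers, because the moves were refused. I'll send rows with all fields filled in.

Call:
{"method": "servo_tool", "body": {"moves": [{"dx": 0.033,"dy": -0.05,"dz": 0,"roll": 2.74,"jaw": 1},{"dx": 0.033,"dy": -0.05,"dz": 0,"roll": 2.74,"jaw": 1},{"dx": 0.033,"dy": -0.05,"dz": 0,"roll": 2.74,"jaw": 1},{"dx": 0.033,"dy": -0.05,"dz": 0,"roll": 2.74,"jaw": 1},{"dx": 0.033,"dy": -0.05,"dz": 0,"roll": 2.74,"jaw": 1},{"dx": 0.033,"dy": -0.05,"dz": 0,"roll": 2.74,"jaw": 1},{"dx": 0.033,"dy": -0.05,"dz": 0,"roll": 2.74,"jaw": 1},{"dx": 0.033,"dy": -0.05,"dz": 0,"roll": 2.74,"jaw": 1},{"dx": 0.033,"dy": -0.05,"dz": 0,"roll": 2.74,"jaw": 1},{"dx": 0.033,"dy": -0.05,"dz": 0,"roll": 2.74,"jaw": 1}]}}

```text
t: 1.45
eef_pos: [0.5327, 0.1423, 0.2268]
ee_rot: [-3.141, -0.0, 0.176]
force: [0.7, 0.4, -0.4]
width: 0.0879
gripper_force: 0.0
```

Call:
{"method": "servo_tool", "body": {"moves": [{"dx": 0.0005,"dy": -0.053,"dz": 0,"roll": 0,"jaw": 1},{"dx": 0.0005,"dy": -0.053,"dz": 0,"roll": 0,"jaw": 1},{"dx": 0.0005,"dy": -0.053,"dz": 0,"roll": 0,"jaw": 1},{"dx": 0.0005,"dy": -0.053,"dz": 0,"roll": 0,"jaw": 1},{"dx": 0.0005,"dy": -0.053,"dz": 0,"roll": 0,"jaw": 1},{"dx": 0.0005,"dy": -0.053,"dz": 0,"roll": 0,"jaw": 1},{"dx": 0.0005,"dy": -0.053,"dz": 0,"roll": 0,"jaw": 1},{"dx": 0.0005,"dy": -0.05,"dz": 0,"roll": 0,"jaw": 1},{"dx": 0,"dy": 0,"dz": 0,"roll": 0,"jaw": 1},{"dx": 0,"dy": 0,"dz": 0,"roll": 0,"jaw": 1}]}}

```text
t: 2.7
eef_pos: [0.5356, -0.277, 0.2262]
ee_rot: [-3.141, 0.001, 0.173]
force: [0.1, -0.5, -0.6]
width: 0.0879
gripper_force: 0.0
```

```bash
python3 - <<'E'
from station import *
from h import *
s=get_state(); print(s['t'],s['eef_pos'],s['ee_rot'],s['q'])
for n in("wrist","scene"):
    c=calibration(n); p,d=grab_frame(n)
    np.savez(f"pics/{n}1.npz",p=p,d=d,K=c["intrinsics"],R=c["R"],t=c["t"]); cv2.imwrite(f"pics/{n}1.png",p[:,:,::-1])
q=np.load("pics/scene1.npz")['p'][140:240,140:310]
cv2.imwrite("pics/both.png",np.vstack([cv2.resize(np.load("pics/wrist1.npz")['p'],(480,300)),cv2.resize(q,(480,282),interpolation=cv2.INTER_CUBIC)])[:,:,::-1])
E
```

```text
2.7 [ 0.53560773 -0.27704334  0.22620618] [-3.14118204e+00  5.53048489e-04  1.73393066e-01] [-1.53801493e-01  2.41996403e-01 -1.53437456e-01 -2.28677623e-04
 -1.17601815e+00  1.89807879e+00]
```

View pics/both.png

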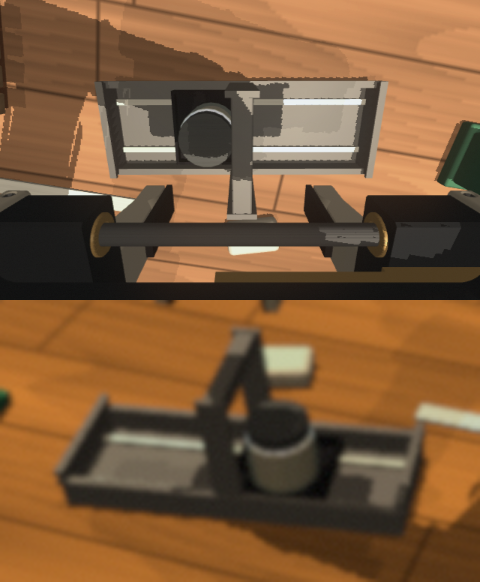

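The wrist view shows the whole caddy: the bar runs down the middle at about (243,150) in the composite, and the cap is left of it at (207,137), clearly off-centre. I'll measure both from the wrist depth.

```bash
cat >> h.py <<'E'
def comp(m):
    n,l,s,_=cv2.connectedComponentsWithStats(m.astype(np.uint8)); return l==1+np.argmax(s[1:,4])
E
python3 - <<'E'
from h import *
z=np.load("pics/wrist1.npz"); p=z['p'];C=(z['K'],z['R'],z['t']); W=cloud(p,z['d'],*C); x,y,h=W[...,0],W[...,1],W[...,2]
print("cam",np.round(-C[1].T@C[2],3))
v=np.arange(400)[:,None]+0*np.arange(640)
m=comp((h>.148)&(h<.16)&(v<290)); P=W[m]; print("bar",m.sum(),rect(P),P.mean(0), rect(onplane(m,.154,*C)))
m=comp((h>.086)&(h<.094)&(v<290)&(z['p'].max(-1)<110)); P=W[m]; print("cap",m.sum(),P.mean(0),cv2.minEnclosingCircle(P[:,:2].astype(np.float32)),rect(P))
m=comp((h>.03)&(h<.06)&(v<290)&(y<-.4)); print("rightend",rect(W[m]),W[m].mean(0))
m=comp((h>.036)&(h<.06)&(v<290)&(y>-.2)); print("leftend",rect(W[m]),W[m].mean(0))
m=(h>.02)&(h<.05)&(v<290); print("all",rect(W[m]))
E
```

```text
cam [ 0.619 -0.262  0.385]
bar 5157 (array([ 0.5393, -0.2789]), array([0.0298, 0.1241]), -1.3946) [ 0.54444614 -0.27774859  0.15421091] (array([ 0.5394, -0.2788]), array([0.0298, 0.1241]), -1.3968)
cap 3976 [ 0.53358934 -0.23724394  0.09018379] ((0.5311084389686584, -0.23843452334403992), 0.03313535451889038) (array([ 0.531 , -0.2366]), array([0.0617, 0.0651]), -1.3565)
rightend (array([ 0.5639, -0.4242]), array([0.0701, 0.131 ]), -1.407) [ 0.56726101 -0.44341243  0.04114346]
leftend (array([ 0.5075, -0.1056]), array([0.0141, 0.1297]), -1.4068) [ 0.51145237 -0.10461356  0.04652236]
all (array([ 0.5398, -0.293 ]), array([0.1582, 0.6709]), 0.0953)
```

Call:
{"method": "servo_tool", "body": {"moves": [{"dx": 0.0037,"dy": -0.0015,"dz": -0.02,"roll": 0,"jaw": 1},{"dx": 0,"dy": 0,"dz": -0.02,"roll": 0,"jaw": 1},{"dx": 0,"dy": 0,"dz": -0.02,"roll": 0,"jaw": 1},{"dx": 0,"dy": 0,"dz": -0.02,"roll": 0,"jaw": 1},{"dx": 0,"dy": 0,"dz": -0.015,"roll": 0,"jaw": 0.6},{"dx": 0,"dy": 0,"dz": -0.008,"roll": 0,"jaw": 0.4},{"dx": 0,"dy": 0,"dz": 0,"roll": 0,"jaw": 0.3},{"dx": 0,"dy": 0,"dz": 0,"roll": 0,"jaw": 0.1},{"dx": 0,"dy": 0,"dz": 0,"roll": 0,"jaw": 0},{"dx": 0,"dy": 0,"dz": 0,"roll": 0,"jaw": 0}], "newtons": 20}}

```text
t: 4.05
eef_pos: [0.5398, -0.2785, 0.124]
ee_rot: [3.141, -0.001, 0.174]
force: [0.3, 0.7, -0.7]
width: 0.0334
gripper_force: 0.0
```

```bash
cat > m.py <<'E'
import sys
from station import *
from h import *
def look(tag,zoff=None,view=False):
    s=get_state(); c=calibration("wrist"); p,d=grab_frame("wrist")
    C=[np.array(c[k]) for k in("intrinsics","R","t")]
    np.savez(f"pics/w_{tag}.npz",p=p,d=d,K=C[0],R=C[1],t=C[2]); cv2.imwrite(f"pics/w_{tag}.png",p[:,:,::-1])
    W=cloud(p,d,*C); e=s['eef_pos']; a=s['ee_rot'][2]; Y=np.array([-np.sin(a),np.cos(a)]); X=np.array([np.cos(a),np.sin(a)])
    z0=(e[2]-.123) if zoff is None else zoff
    h=W[...,2]-z0; r=W[...,:2]-e[:2]; sx,sy=r@X,r@Y
    print("t %.2f"%s['t'],"tcp",np.round(e,4),"rot",np.round(s['ee_rot'],4),"F",np.round(s['force'],2),"M",np.round(s['moment'],3),"w %.4f gf %.1f"%(s['width'],s['gripper_force']))
    m=(h>.08)&(h<.1)&(p.max(-1)<110)&(abs(sx)<.05)&(abs(sy)<.17)
    if m.sum()>50:
        m=comp(m); print("cap n",m.sum(),"s [%.4f %.4f] mid %.4f med %.4f x [%.3f %.3f] z %.4f"%(*np.percentile(sy[m],[1,99]),np.percentile(sy[m],[1,99]).mean(),np.median(sy[m]),*np.percentile(sx[m],[1,99]),np.median(h[m])))
    for sg in(1,-1):
        m=(h>.034)&(h<.055)&(sg*sy>.15)&(sg*sy<.21)&(abs(sx)<.055)
        if m.sum()>50: print("end",sg,m.sum(),"sy %.4f z %.4f"%(np.median(sy[m]),np.median(h[m])))
        for lo,hi in((.0,.02),):
            m=(h>-.02)&(h<.025)&(sg*sy>.125)&(sg*sy<.16)&(abs(sx)<.05)
            if m.sum()>50: print("floor",sg,m.sum(),"z %.5f sy %.3f"%(np.median(h[m]),np.median(sy[m])))
if __name__=="__main__": look(sys.argv[1])
E
python3 m.py a
```

```text
t 4.05 tcp [ 0.5398 -0.2785  0.124 ] rot [ 3.1413e+00 -6.0000e-04  1.7430e-01] F [ 0.25  0.72 -0.72] M [-0.005 -0.044 -0.023] w 0.0334 gf 0.0
cap n 6171 s [0.0150 0.0714] mid 0.0432 med 0.0431 x [-0.019 0.031] z 0.0892
end 1 3397 sy 0.1751 z 0.0467
floor 1 4938 z 0.00553 sy 0.143
end -1 3354 sy -0.1752 z 0.0466
floor -1 4957 z 0.00541 sy -0.143
```

View pics/w_a.png

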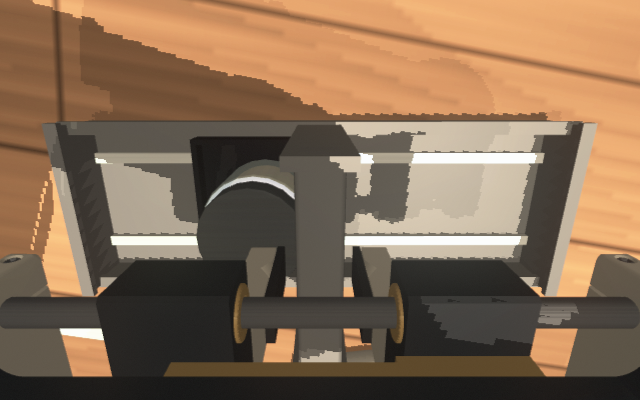

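The wrist view shows the end walls at ±0.175 m from the tool, so the tool is centred over the caddy, and the jar at about +0.041 m. I'll slide the caddy along its y on the level counter so the bar comes over the jar.

Call:
{"method": "servo_tool", "body": {"moves": [{"dx": 0,"dy": 0,"dz": 0,"roll": 0,"jaw": 0},{"dx": 0,"dy": 0,"dz": 0,"roll": 0,"jaw": 0},{"dx": 0,"dy": 0,"dz": 0,"roll": 0,"jaw": 0},{"dx": -0.0025,"dy": 0.0144,"dz": 0,"roll": 0,"jaw": 0},{"dx": -0.0025,"dy": 0.0144,"dz": 0,"roll": 0,"jaw": 0},{"dx": -0.0025,"dy": 0.0144,"dz": 0,"roll": 0,"jaw": 0},{"dx": 0,"dy": 0,"dz": 0,"roll": 0,"jaw": 0},{"dx": 0,"dy": 0,"dz": 0,"roll": 0,"jaw": 0},{"dx": 0,"dy": 0,"dz": 0,"roll": 0,"jaw": 0.35},{"dx": 0,"dy": 0,"dz": 0,"roll": 0,"jaw": 0.35}], "newtons": 20}}

```text
t: 5.35
eef_pos: [0.5321, -0.2353, 0.1234]
ee_rot: [-3.141, 0.0, 0.174]
force: [-0.8, 0.2, -0.4]
width: 0.0298
gripper_force: 0.0
```

```bash
cat >> m.py <<'E'
E
sed -i 's/^    for sg in(1,-1):/    m=(h>.018)\&(h<.033)\&(p.max(-1)<70)\&(abs(sx-.03)<.02)\&(abs(sy)<.17)\n    if m.sum()>50: print("tray n",m.sum(),"[%.4f %.4f]"%tuple(np.percentile(sy[m],[1,99])))\n    for sg in(1,-1):/' m.py
python3 m.py b; sleep 0; python3 m.py b2
```

```text
t 5.35 tcp [ 0.5321 -0.2353  0.1234] rot [-3.1415e+00  3.0000e-04  1.7440e-01] F [-0.83  0.21 -0.39] M [-0.054 -0.04   0.034] w 0.0298 gf 0.0
cap n 1884 s [-0.0319 -0.0121] mid -0.0220 med -0.0183 x [-0.028 0.028] z 0.0898
tray n 1078 [-0.0518 0.0516]
end 1 3529 sy 0.1771 z 0.0472
floor 1 4969 z 0.00611 sy 0.142
end -1 3430 sy -0.1731 z 0.0471
floor -1 4989 z 0.00601 sy -0.143
t 5.40 tcp [ 0.532  -0.2354  0.1233] rot [-3.1415e+00  4.0000e-04  1.7420e-01] F [-0.54 -1.    0.02] M [-0.072 -0.028 -0.017] w 0.0305 gf 0.0
cap n 1902 s [-0.0319 -0.0120] mid -0.0219 med -0.0181 x [-0.028 0.028] z 0.0898
tray n 1097 [-0.0518 0.0518]
end 1 3499 sy 0.1772 z 0.0473
floor 1 4969 z 0.00617 sy 0.142
end -1 3422 sy -0.1730 z 0.0471
floor -1 4976 z 0.00603 sy -0.142
```

View pics/w_b.png

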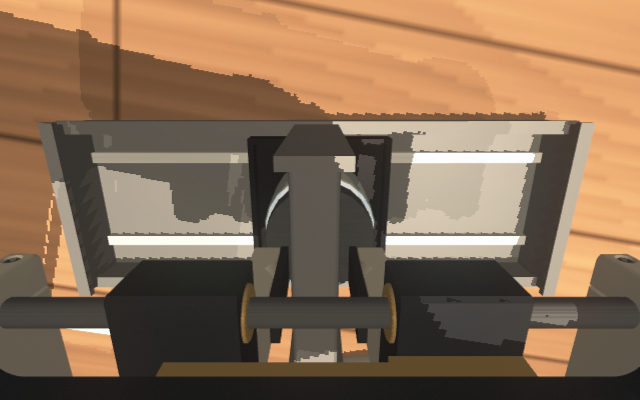

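Tray edges are at ±0.052 m about the tool, and the end walls show the caddy is +2 mm off. The jar is therefore within about 2 mm of the middle. Now a firm grip and a small lift.

Call:
{"method": "servo_tool", "body": {"moves": [{"dx": 0,"dy": 0,"dz": 0,"roll": 0,"jaw": 0},{"dx": 0,"dy": 0,"dz": 0,"roll": 0,"jaw": 0},{"dx": 0,"dy": 0,"dz": 0,"roll": 0,"jaw": 0},{"dx": 0,"dy": 0,"dz": 0,"roll": 0,"jaw": 0},{"dx": 0,"dy": 0,"dz": 0,"roll": 0,"jaw": 0},{"dx": 0,"dy": 0,"dz": 0.002,"roll": 0,"jaw": 0},{"dx": 0,"dy": 0,"dz": 0.003,"roll": 0,"jaw": 0},{"dx": 0,"dy": 0,"dz": 0.005,"roll": 0,"jaw": 0},{"dx": 0,"dy": 0,"dz": 0.005,"roll": 0,"jaw": 0},{"dx": 0,"dy": 0,"dz": 0.005,"roll": 0,"jaw": 0}], "newtons": 60}}

```text
t: 6.7
eef_pos: [0.5322, -0.2353, 0.144]
ee_rot: [3.142, -0.0, 0.174]
force: [0.2, 1.0, -8.3]
width: 0.0197
gripper_force: 60.0
```

```bash
python3 - <<'E'
s=open('m.py').read()
i=s.index("    m=(h>.08)"); j=s.index('if __name__')
s=s[:i]+'''    md=lambda m,q:np.percentile(q[m],[1,99])
    m=(h>.018)&(h<.033)&(p.max(-1)<70)&(abs(sx-.03)<.02)&(abs(sy)<.17)
    T=md(m,sy); E={}; Z={}
    for g in(1,-1):
        m=(h>.034)&(h<.055)&(g*sy>.15)&(g*sy<.21)&(abs(sx)<.055); E[g]=np.median(sy[m])
        m=(h>-.02)&(h<.025)&(g*sy>.125)&(g*sy<.16)&(abs(sx)<.05); Z[g]=np.median(h[m])
    print("tray",np.round(T,4),"ends %.4f %.4f"%(E[1],E[-1]),"JAR s=%.4f"%(T.mean()-(E[1]+E[-1])/2),"tilt(up at +y) %.4f"%((Z[1]-Z[-1])/.286))
'''+s[j:].rstrip()
s+="\n    if len(sys.argv)>2:\n        look(sys.argv[1]+'_')\n"
open('m.py','w').write(s)
E
python3 m.py c 2
```

```text
File "m.py", line 20
    if len(sys.argv)>2:
IndentationError: unexpected indent
```

```bash
sed -i '/^if __name__/,$d' m.py; cat >> m.py <<'E'
if __name__=="__main__":
    look(sys.argv[1])
    if len(sys.argv)>2: look(sys.argv[1]+'_')
E
python3 m.py c 2
```

```text
t 6.70 tcp [ 0.5322 -0.2353  0.144 ] rot [ 3.1415e+00 -2.0000e-04  1.7430e-01] F [ 0.24  0.99 -8.31] M [-0.063 -0.009  0.041] w 0.0197 gf 60.0
tray [-0.0521  0.0513] ends 0.1756 -0.1746 JAR s=-0.0009 tilt(up at +y) -0.0002
t 6.75 tcp [ 0.5325 -0.2354  0.1447] rot [ 3.1411e+00 -1.0000e-03  1.7460e-01] F [ 0.1  -0.39 -7.66] M [-0.157 -0.211  0.024] w 0.0196 gf 60.0
tray [-0.0521  0.0515] ends 0.1755 -0.1747 JAR s=-0.0007 tilt(up at +y) -0.0009
```

Call:
{"method": "servo_tool", "body": {"moves": [{"dx": 0,"dy": 0,"dz": 0.008,"roll": 0,"jaw": 0},{"dx": 0,"dy": 0,"dz": 0.012,"roll": 0,"jaw": 0},{"dx": 0,"dy": 0,"dz": 0.012,"roll": 0,"jaw": 0},{"dx": 0,"dy": 0,"dz": 0.012,"roll": 0,"jaw": 0},{"dx": 0,"dy": 0,"dz": 0.012,"roll": 0,"jaw": 0},{"dx": 0,"dy": 0,"dz": 0.012,"roll": 0,"jaw": 0},{"dx": 0,"dy": 0,"dz": 0.012,"roll": 0,"jaw": 0},{"dx": 0,"dy": 0,"dz": 0.012,"roll": 0,"jaw": 0},{"dx": 0,"dy": 0,"dz": 0.006,"roll": 0,"jaw": 0},{"dx": 0,"dy": 0,"dz": 0.002,"roll": 0,"jaw": 0}]}}

```text
t: 8.05
eef_pos: [0.5322, -0.2352, 0.2439]
ee_rot: [-3.142, -0.0, 0.174]
force: [0.4, 0.0, -9.1]
width: 0.0196
gripper_force: 60.0
```

```bash
python3 m.py d 2
```

```text
t 8.05 tcp [ 0.5322 -0.2352  0.2439] rot [-3.1416e+00 -4.0000e-04  1.7440e-01] F [ 0.4   0.05 -9.1 ] M [-0.041 -0.036 -0.007] w 0.0196 gf 60.0
tray [-0.0507  0.0529] ends 0.1756 -0.1746 JAR s=0.0006 tilt(up at +y) -0.0003
t 8.10 tcp [ 0.5321 -0.2352  0.2438] rot [-3.1416e+00 -1.0000e-04  1.7440e-01] F [-0.73  0.5  -8.18] M [-0.074 -0.107 -0.002] w 0.0195 gf 60.0
tray [-0.0504  0.053 ] ends 0.1756 -0.1746 JAR s=0.0008 tilt(up at +y) -0.0004
```

Call:
{"method": "servo_tool", "body": {"moves": [{"dx": 0,"dy": 0,"dz": 0,"roll": -5,"jaw": 0},{"dx": 0,"dy": 0,"dz": 0,"roll": -9,"jaw": 0},{"dx": 0,"dy": 0,"dz": 0,"roll": -10.5,"jaw": 0},{"dx": 0,"dy": 0,"dz": 0,"roll": -10.5,"jaw": 0},{"dx": 0,"dy": 0,"dz": 0,"roll": -10.5,"jaw": 0},{"dx": 0,"dy": 0,"dz": 0,"roll": -10.5,"jaw": 0},{"dx": 0,"dy": 0,"dz": 0,"roll": -10.5,"jaw": 0},{"dx": 0,"dy": 0,"dz": 0,"roll": -10.5,"jaw": 0},{"dx": 0,"dy": 0,"dz": 0,"roll": -10.5,"jaw": 0},{"dx": 0,"dy": 0,"dz": 0,"roll": -10.5,"jaw": 0}]}}

```text
t: 9.4
eef_pos: [0.5318, -0.2351, 0.2429]
ee_rot: [3.14, 0.0, -1.542]
force: [-0.3, 0.1, -8.7]
width: 0.0193
gripper_force: 60.0
```

```bash
python3 m.py e 2
```

```text
t 9.40 tcp [ 0.5318 -0.2351  0.2429] rot [ 3.1404e+00  3.0000e-04 -1.5421e+00] F [-0.27  0.06 -8.71] M [ 0.074 -0.031 -0.023] w 0.0193 gf 60.0
tray [-0.0454  0.0574] ends 0.1756 -0.1745 JAR s=0.0054 tilt(up at +y) -0.0026
t 9.45 tcp [ 0.5318 -0.2352  0.2428] rot [ 3.1403e+00  3.0000e-04 -1.5515e+00] F [-0.86 -0.22 -7.8 ] M [-0.031  0.002  0.151] w 0.0193 gf 60.0
tray [-0.0446  0.0584] ends 0.1756 -0.1745 JAR s=0.0063 tilt(up at +y) -0.0028
```

Jar is at +6 mm and drifting slowly toward +y (which is +x in the world at this yaw). I'll lead it with the caddy along x while carrying across in y, which is crosswise to the runners.

Call:
{"method": "servo_tool", "body": {"moves": [{"dx": 0.006,"dy": 0.006,"dz": 0,"roll": 0,"jaw": 0},{"dx": 0.005,"dy": 0.014,"dz": 0,"roll": 0,"jaw": 0},{"dx": 0.003,"dy": 0.022,"dz": 0,"roll": 0,"jaw": 0},{"dx": 0.002,"dy": 0.03,"dz": 0,"roll": 0,"jaw": 0},{"dx": 0.002,"dy": 0.035,"dz": 0,"roll": 0,"jaw": 0},{"dx": 0.001,"dy": 0.038,"dz": 0,"roll": 0,"jaw": 0},{"dx": 0.001,"dy": 0.038,"dz": 0,"roll": 0,"jaw": 0},{"dx": 0.001,"dy": 0.036,"dz": 0,"roll": 0,"jaw": 0},{"dx": 0.001,"dy": 0.034,"dz": 0,"roll": 0,"jaw": 0},{"dx": 0.001,"dy": 0.034,"dz": 0,"roll": 0,"jaw": 0}]}}

```text
t: 10.75
eef_pos: [0.5549, 0.054, 0.2436]
ee_rot: [-3.141, 0.0, -1.533]
force: [0.5, 1.1, -8.7]
width: 0.0195
gripper_force: 60.0
```

```bash
python3 m.py f 2
```

```text
t 10.75 tcp [0.5549 0.054  0.2436] rot [-3.1414e+00  3.0000e-04 -1.5333e+00] F [ 0.49  1.11 -8.74] M [ 0.003 -0.142 -0.03 ] w 0.0195 gf 60.0
tray [-0.0429  0.06  ] ends 0.1758 -0.1743 JAR s=0.0078 tilt(up at +y) -0.0011
t 10.80 tcp [0.5555 0.0575 0.2435] rot [-3.1403e+00  2.4000e-03 -1.5324e+00] F [ 0.33  8.34 -8.72] M [ 3.297 -0.195  0.066] w 0.0194 gf 60.0
tray [-0.0419  0.0608] ends 0.1759 -0.1743 JAR s=0.0087 tilt(up at +y) -0.0003
```

Call:
{"method": "servo_tool", "body": {"moves": [{"dx": 0.008,"dy": 0.02,"dz": 0,"roll": 0,"jaw": 0},{"dx": 0.009,"dy": 0.03,"dz": 0,"roll": 0,"jaw": 0},{"dx": 0.009,"dy": 0.034,"dz": 0,"roll": 0,"jaw": 0},{"dx": 0.008,"dy": 0.034,"dz": 0,"roll": 0,"jaw": 0},{"dx": 0.0055,"dy": 0.03,"dz": 0,"roll": 0,"jaw": 0},{"dx": 0,"dy": 0.022,"dz": 0,"roll": 0,"jaw": 0},{"dx": 0,"dy": 0.014,"dz": 0,"roll": 0,"jaw": 0},{"dx": 0,"dy": 0.008,"dz": 0,"roll": 0,"jaw": 0},{"dx": 0,"dy": 0.003,"dz": 0,"roll": 0,"jaw": 0},{"dx": 0,"dy": 0.001,"dz": 0,"roll": 0,"jaw": 0}]}}

```text
t: 12.1
eef_pos: [0.5946, 0.2473, 0.2437]
ee_rot: [3.142, -0.0, -1.536]
force: [-0.7, -0.7, -7.9]
width: 0.02
gripper_force: 60.0
```

```bash
python3 m.py g 2; python3 m.py g2
```

```text
t 12.10 tcp [0.5946 0.2473 0.2437] rot [ 3.1415e+00 -1.0000e-04 -1.5364e+00] F [-0.66 -0.69 -7.86] M [0.028 0.126 0.008] w 0.0200 gf 60.0
tray [-0.0318  0.0709] ends 0.1757 -0.1745 JAR s=0.0190 tilt(up at +y) -0.0025
t 12.15 tcp [0.5946 0.2473 0.2437] rot [ 3.1416e+00 -1.0000e-04 -1.5365e+00] F [-0.01 -0.98 -7.68] M [ 0.094  0.009 -0.016] w 0.0197 gf 60.0
tray [-0.0293  0.0735] ends 0.1756 -0.1745 JAR s=0.0215 tilt(up at +y) -0.0026
t 12.20 tcp [0.5946 0.2472 0.2437] rot [ 3.1416 -0.     -1.5366] F [ 0.85 -0.34 -8.55] M [ 0.025  0.065 -0.011] w 0.0196 gf 60.0
tray [-0.0269  0.0762] ends 0.1757 -0.1745 JAR s=0.0240 tilt(up at +y) -0.0027
```

The jar runs at +24 mm, 0.05 m/s. I'll chase it along +x and get the caddy ahead, so its weight tips the caddy back and slows it.

Call:
{"method": "servo_tool", "body": {"moves": [{"dx": 0.01,"dy": 0,"dz": 0,"roll": 0,"jaw": 0},{"dx": 0.019,"dy": 0,"dz": 0,"roll": 0,"jaw": 0},{"dx": 0.022,"dy": 0,"dz": 0,"roll": 0,"jaw": 0},{"dx": 0.022,"dy": 0,"dz": 0,"roll": 0,"jaw": 0},{"dx": 0.019,"dy": 0,"dz": 0,"roll": 0,"jaw": 0},{"dx": 0.014,"dy": 0,"dz": 0,"roll": 0,"jaw": 0},{"dx": 0,"dy": 0,"dz": 0,"roll": 0,"jaw": 0},{"dx": 0,"dy": 0,"dz": 0,"roll": 0,"jaw": 0},{"dx": 0,"dy": 0,"dz": 0,"roll": 0,"jaw": 0},{"dx": 0,"dy": 0,"dz": 0,"roll": 0,"jaw": 0}]}}

```text
t: 13.5
eef_pos: [0.7003, 0.2479, 0.244]
ee_rot: [-3.141, 0.0, -1.536]
force: [-0.8, -0.1, -7.8]
width: 0.0196
gripper_force: 60.0
```

```bash
python3 m.py i 2; python3 m.py i2
```

```text
t 13.50 tcp [0.7003 0.2479 0.244 ] rot [-3.1412e+00  3.0000e-04 -1.5356e+00] F [-0.82 -0.07 -7.78] M [ 0.045 -0.032  0.011] w 0.0196 gf 60.0
tray [-0.0451  0.0579] ends 0.1757 -0.1744 JAR s=0.0058 tilt(up at +y) -0.0018
t 13.55 tcp [0.7003 0.2479 0.244 ] rot [-3.1413e+00  2.0000e-04 -1.5356e+00] F [-0.29 -0.17 -8.84] M [ 0.072 -0.035  0.023] w 0.0196 gf 60.0
tray [-0.0415  0.0614] ends 0.1758 -0.1744 JAR s=0.0093 tilt(up at +y) -0.0020
t 13.60 tcp [0.7004 0.2479 0.2439] rot [-3.1413e+00  2.0000e-04 -1.5358e+00] F [ 0.18 -0.23 -8.31] M [ 0.077  0.033 -0.027] w 0.0196 gf 60.0
tray [-0.0377  0.065 ] ends 0.1757 -0.1744 JAR s=0.0130 tilt(up at +y) -0.0022
```

```bash
cat > plan.py <<'E'
# jar on runner, caddy steered by position and yaw: u = jar's world speed along runner
import sys,json,numpy as np
from scipy.optimize import minimize
B0,B1=.0023,.05; H=12; dt=1/8/H
def sim(c0,s,u,rows,trace=False):
    c=np.array(c0[:2],float); a=c0[2]; S=[]; vprev=np.zeros(3)
    for r in rows:
        v=np.array(r)*8
        for k in range(H):
            w=min(1,(k+1)/4); vv=vprev+(v-vprev)*w      # speed changes over ~40 ms
            Y=np.array([-np.sin(a),np.cos(a)]); N=-np.array([np.cos(a),np.sin(a)])
            sd=u-vv[:2]@Y
            acc=9.81*(B0+B1*s)-.0075*np.tanh(sd/.001)-.05*sd
            u+=dt*(acc+vv[2]*(vv[:2]@N+s*vv[2])); s+=dt*sd; c=c+dt*vv[:2]; a+=dt*vv[2]
        vprev=v; S.append((s,u))
    return c,a,s,u,np.array(S)
def plan(c0,s,u,goal,sg,n=20,wv=60,lim=.06,seed=0):
    sc=np.array([.01,.01,.05])
    def cost(x):
        R=x.reshape(n,3)*sc; c,a,s1,u1,S=sim(c0,s,u,R); J=0
        J+=((c-goal[:2])**2).sum()/.003**2*.1+((a-goal[2])/.02)**2*.1+((s1-sg)/.002)**2+(u1/.002)**2
        D=np.diff(np.vstack([np.zeros(3),R,np.zeros(3)]),axis=0)/np.array([.004,.004,.03]); J+=.15*(D**2).sum()
        J+=(np.maximum(0,abs(S[:,0])-lim)**2).sum()/.005**2
        J+=(np.maximum(0,np.abs(R)-np.array([.03,.03,.15]))**2/np.array([.003,.003,.02])**2).sum()
        return J
    best=None
    for k in range(3):
        x0=np.random.default_rng(seed+k).normal(0,.3,n*3)+np.tile(np.array([(goal[0]-c0[0])/n,(goal[1]-c0[1])/n,(goal[2]-c0[2])/n])/sc,n)
        r=minimize(cost,x0,method="L-BFGS-B",options=dict(maxiter=150,maxfun=20000))
        if best is None or r.fun<best.fun: best=r
    R=best.x.reshape(n,3)*sc; c,a,s1,u1,S=sim(c0,s,u,R)
    print("cost %.1f"%best.fun,"end",np.round(c,4),round(a,3),"s %.4f u %.4f"%(s1,u1))
    for r,q in zip(R,S): print("%.4f %.4f %.1f   s %.3f u %.3f"%(r[0],r[1],np.degrees(r[2]),*q))
E
cat > t.py <<'E'
from plan import *
# replay of the last chase as a check
R=[[d,0,0] for d in(.01,.019,.022,.022,.019,.014,0,0,0,0)]
print(sim((.5946,.2472,-1.5365),.0265,.05,R)[2:4],"seen .0058,.070")
plan((.7004,.2479,-1.5357),.0166,.073,(.5904,.247,-.0044),-.01,n=24)
E
time python3 t.py
```

```text
(np.float64(0.006637072212351084), np.float64(0.07786544422897111)) seen .0058,.070
cost 8.0 end [0.5915 0.2479] -0.012 s -0.0101 u 0.0002
0.0102 -0.0020 4.3   s 0.017 u 0.077
0.0169 -0.0028 6.8   s 0.011 u 0.078
0.0214 -0.0043 8.6   s 0.002 u 0.073
0.0219 -0.0025 8.0   s -0.008 u 0.064
0.0196 0.0002 8.5   s -0.017 u 0.053
0.0154 0.0038 8.7   s -0.026 u 0.042
0.0108 0.0050 8.5   s -0.032 u 0.033
0.0063 0.0059 8.7   s -0.037 u 0.025
0.0026 0.0052 8.0   s -0.040 u 0.020
-0.0010 0.0067 7.1   s -0.044 u 0.018
-0.0040 0.0075 5.4   s -0.049 u 0.019
-0.0073 0.0069 4.5   s -0.052 u 0.022
-0.0098 0.0059 4.0   s -0.056 u 0.026
-0.0131 0.0044 2.7   s -0.057 u 0.030
-0.0158 0.0034 1.8   s -0.059 u 0.034
-0.0180 0.0018 0.2   s -0.058 u 0.034
-0.0190 -0.0006 0.2   s -0.056 u 0.032
-0.0215 -0.0023 -0.4   s -0.053 u 0.030
-0.0242 -0.0047 -1.0   s -0.048 u 0.025
-0.0256 -0.0072 -1.1   s -0.041 u 0.020
-0.0253 -0.0088 -2.2   s -0.033 u 0.011
-0.0226 -0.0097 -2.0   s -0.023 u 0.004
-0.0179 -0.0081 -1.4   s -0.015 u 0.000
-0.0103 -0.0041 -0.4   s -0.010 u 0.000
real	9m12.413s
user	11m10.014s
sys	0m0.423s
```

```bash
cat > t.py <<'E'
from plan import *
dy=[-.005,-.012,-.018,-.02,-.02,-.018,-.012,-.006,-.002,0]
ro=np.array([2,5,7,7,7,6,4,2,0,0.])
dx=np.array([.008,.012,.013,.012,.01,.008,.006,.004,.002,0])
for k in(.7,.85,1):
  for f in(.8,1.,1.2):
    c,a,s,u,S=sim((.7004,.2479,-1.5357),.0166,.073,[[x,y,np.radians(r)] for x,y,r in zip(dx*f,dy,ro*k)])
    print(k,f,np.round(c,3),round(a,3),"s %.3f u %.3f"%(s,u),np.round(S[:,0],3))
E
time timeout 60 python3 t.py
```

```text
0.7 0.8 [0.76  0.135] -1.047 s 0.059 u 0.051 [0.02  0.022 0.023 0.025 0.03  0.037 0.043 0.048 0.053 0.059]
0.7 1.0 [0.775 0.135] -1.047 s 0.044 u 0.046 [0.019 0.018 0.017 0.017 0.021 0.025 0.03  0.034 0.038 0.044]
0.7 1.2 [0.79  0.135] -1.047 s 0.027 u 0.040 [0.018 0.014 0.011 0.009 0.01  0.013 0.017 0.02  0.023 0.027]
0.85 0.8 [0.76  0.135] -0.942 s 0.057 u 0.040 [0.02  0.022 0.023 0.026 0.031 0.038 0.044 0.049 0.053 0.057]
0.85 1.0 [0.775 0.135] -0.942 s 0.041 u 0.033 [0.019 0.018 0.017 0.018 0.021 0.027 0.031 0.034 0.037 0.041]
0.85 1.2 [0.79  0.135] -0.942 s 0.024 u 0.025 [0.018 0.014 0.011 0.01  0.011 0.014 0.017 0.019 0.021 0.024]
1 0.8 [0.76  0.135] -0.838 s 0.057 u 0.031 [0.02  0.022 0.023 0.027 0.033 0.04  0.046 0.05  0.053 0.057]
1 1.0 [0.775 0.135] -0.838 s 0.039 u 0.022 [0.019 0.018 0.017 0.019 0.022 0.028 0.032 0.035 0.037 0.039]
1 1.2 [0.79  0.135] -0.838 s 0.021 u 0.011 [0.018 0.014 0.011 0.01  0.012 0.015 0.018 0.019 0.02  0.021]
real	0m1.690s
user	0m1.590s
sys	0m0.278s
```

```bash
export OMP_NUM_THREADS=1; sed -i 's/H=12; dt/H=4; dt/; s#min(1,(k+1)/4)#min(1,(k+1)/1.5)#' plan.py
cat > opt.py <<'E'
from plan import *
import time
def go(c0,s,u,n,sg,goal=None,wg=.1,wy=None,lim=.06,rmax=.79,rep=2,tmax=45,ug=0.,start=None):
    sc=np.array([.01,.01,.05]); t0=time.time(); best=None
    def cost(x):
        R=x.reshape(n,3)*sc; c,a,s1,u1,S=sim(c0,s,u,R)
        P=np.array(c0[:2])+np.cumsum(R[:,:2],0); r=np.hypot(*P.T)
        J=((s1-sg)/.003)**2+((u1-ug)/.002)**2+(np.maximum(0,r-rmax)**2).sum()/.003**2+(np.maximum(0,.45-r)**2).sum()/.003**2
        if goal is not None: J+=wg*(((c-goal[:2])**2).sum()/.003**2+((a-goal[2])/.02)**2)
        D=np.diff(np.vstack([np.zeros(3),R,np.zeros(3)]),axis=0)/np.array([.005,.005,.05]); J+=.1*(D**2).sum()
        J+=(np.maximum(0,abs(S[:,0])-lim)**2).sum()/.004**2
        J+=(np.maximum(0,np.abs(R)-np.array([.035,.035,.17]))**2/np.array([.003,.003,.01])**2).sum()
        return J
    for k in range(rep):
        x0=np.random.default_rng(k).normal(0,.1,n*3)
        st=np.array(start if start is not None else [0,0,0])/sc; x0+=np.tile(st,n)
        r=minimize(cost,x0,method="L-BFGS-B",options=dict(maxiter=120),callback=lambda x:(_ for _ in()).throw(StopIteration) if time.time()-t0>tmax*(k+1)/rep else None)
        if best is None or r.fun<best.fun: best=r
    R=best.x.reshape(n,3)*sc; c,a,s1,u1,S=sim(c0,s,u,R); P=np.array(c0[:2])+np.cumsum(R[:,:2],0)
    print("cost %.1f"%best.fun,"end",np.round(c,4),round(a,3),"s %.4f u %.4f"%(s1,u1),"%.0fs"%(time.time()-t0))
    for r,q,p in zip(R,S,P): print("%.4f %.4f %.1f  s %.3f u %.3f r %.3f"%(r[0],r[1],np.degrees(r[2]),*q,np.hypot(*p)))
E
timeout 100 python3 - <<'E'
from opt import *
go((.7004,.2479,-1.5357),.0166,.073,10,-.03,start=[.005,-.012,.08])
E
```

```text
cost 3.7 end [0.7667 0.1908] -0.341 s -0.0298 u 0.0000 20s
0.0096 -0.0127 4.5  s 0.018 u 0.069 r 0.748
0.0165 -0.0202 8.7  s 0.013 u 0.051 r 0.758
0.0168 -0.0220 9.8  s 0.009 u 0.024 r 0.768
0.0121 -0.0194 9.8  s 0.009 u -0.003 r 0.775
0.0083 -0.0130 9.7  s 0.009 u -0.020 r 0.780
0.0061 -0.0031 8.0  s 0.005 u -0.023 r 0.786
0.0023 0.0048 6.5  s -0.003 u -0.018 r 0.789
-0.0012 0.0099 5.4  s -0.012 u -0.010 r 0.790
-0.0024 0.0112 4.1  s -0.022 u -0.004 r 0.790
-0.0020 0.0081 2.1  s -0.030 u 0.000 r 0.790
```

Call:
{"method": "servo_tool", "body": {"moves": [{"dx": 0.0096,"dy": -0.0127,"dz": 0,"roll": 4.5,"jaw": 0},{"dx": 0.0165,"dy": -0.0202,"dz": 0,"roll": 8.7,"jaw": 0},{"dx": 0.0168,"dy": -0.022,"dz": 0,"roll": 9.8,"jaw": 0},{"dx": 0.0121,"dy": -0.0194,"dz": 0,"roll": 9.8,"jaw": 0},{"dx": 0.0083,"dy": -0.013,"dz": 0,"roll": 9.7,"jaw": 0},{"dx": 0.0061,"dy": -0.0031,"dz": 0,"roll": 8,"jaw": 0},{"dx": 0.0023,"dy": 0.0048,"dz": 0,"roll": 6.5,"jaw": 0},{"dx": -0.0012,"dy": 0.0099,"dz": 0,"roll": 5.4,"jaw": 0},{"dx": -0.0024,"dy": 0.0112,"dz": 0,"roll": 4.1,"jaw": 0},{"dx": -0.002,"dy": 0.0081,"dz": 0,"roll": 2.1,"jaw": 0}]}}

```text
t: 14.9
eef_pos: [0.7666, 0.1919, 0.2434]
ee_rot: [-3.142, 0.0, -0.337]
force: [0.4, 0.5, -8.7]
width: 0.0192
gripper_force: 60.0
```

```bash
python3 m.py j 2; python3 m.py j2
```

```text
t 14.90 tcp [0.7666 0.1919 0.2434] rot [-3.1416e+00  1.0000e-04 -3.3720e-01] F [ 0.42  0.46 -8.67] M [ 0.079 -0.108 -0.08 ] w 0.0192 gf 60.0
tray [-0.086 -0.024] ends 0.1761 -0.1741 JAR s=-0.0560 tilt(up at +y) 0.0003
t 14.95 tcp [0.7663 0.193  0.2434] rot [-3.1411e+00  3.0000e-04 -3.3520e-01] F [-1.11  0.54 -8.29] M [ 0.524  0.156 -0.1  ] w 0.0197 gf 60.0
tray [-0.0875 -0.0238] ends 0.1762 -0.1740 JAR s=-0.0567 tilt(up at +y) 0.0016
t 15.00 tcp [0.7665 0.1924 0.2435] rot [-3.1414e+00  2.0000e-04 -3.3760e-01] F [-0.55 -0.37 -8.24] M [ 0.184 -0.138 -0.017] w 0.0192 gf 60.0
tray [-0.0877 -0.0237] ends 0.1761 -0.1741 JAR s=-0.0567 tilt(up at +y) 0.0010
```

```bash
export OMP_NUM_THREADS=1
sed -i 's/    T=md(m,sy); E={}/    T=md(m,sy); E={}; w=T[1]-T[0]\n    if w<.1:\n        T=np.array([T[0],T[0]+.1034]) if abs(T[0])>abs(T[1]) else np.array([T[1]-.1034,T[1]])/; s/; Z={}$/\n    Z={}/' m.py; sed -n 14,22p m.py
timeout 110 python3 - <<'E'
from opt import *
go((.7665,.1924,-.3376),-.0375,-.004,18,-.02,goal=(.5904,.247,-.0044),wg=.5,start=[-.0098,.003,.0185],rep=1,tmax=80)
E
```

```text
T=md(m,sy); E={}; w=T[1]-T[0]
    if w<.1:
        T=np.array([T[0],T[0]+.1034]) if abs(T[0])>abs(T[1]) else np.array([T[1]-.1034,T[1]])
    Z={}
    for g in(1,-1):
        m=(h>.034)&(h<.055)&(g*sy>.15)&(g*sy<.21)&(abs(sx)<.055); E[g]=np.median(sy[m])
        m=(h>-.02)&(h<.025)&(g*sy>.125)&(g*sy<.16)&(abs(sx)<.05); Z[g]=np.median(h[m])
    print("tray",np.round(T,4),"ends %.4f %.4f"%(E[1],E[-1]),"JAR s=%.4f"%(T.mean()-(E[1]+E[-1])/2),"tilt(up at +y) %.4f"%((Z[1]-Z[-1])/.286))
if __name__=="__main__":
cost 0.8 end [0.5904 0.2468] -0.005 s -0.0201 u 0.0000 29s
-0.0047 0.0018 -0.9  s -0.038 u -0.003 r 0.786
-0.0093 0.0037 -0.6  s -0.039 u -0.003 r 0.778
-0.0137 0.0053 -0.1  s -0.039 u -0.002 r 0.766
-0.0169 0.0072 -0.0  s -0.040 u -0.000 r 0.752
-0.0189 0.0084 0.0  s -0.041 u 0.001 r 0.736
-0.0190 0.0094 0.0  s -0.043 u 0.003 r 0.721
-0.0187 0.0078 0.1  s -0.043 u 0.004 r 0.706
-0.0177 0.0075 0.0  s -0.043 u 0.005 r 0.692
-0.0162 0.0064 0.1  s -0.043 u 0.004 r 0.679
-0.0141 0.0057 0.2  s -0.043 u 0.004 r 0.668
-0.0116 0.0044 0.5  s -0.042 u 0.004 r 0.659
-0.0091 0.0020 1.1  s -0.040 u 0.005 r 0.652
-0.0063 -0.0003 2.2  s -0.038 u 0.005 r 0.646
-0.0035 -0.0030 2.9  s -0.033 u 0.005 r 0.641
-0.0008 -0.0035 3.9  s -0.029 u 0.004 r 0.639
0.0012 -0.0041 4.2  s -0.025 u 0.002 r 0.639
0.0018 -0.0030 3.5  s -0.022 u 0.000 r 0.639
0.0015 -0.0016 2.3  s -0.020 u 0.000 r 0.640
```

Call:
{"method": "servo_tool", "body": {"moves": [{"dx": -0.0047,"dy": 0.0018,"dz": 0,"roll": -0.9,"jaw": 0},{"dx": -0.0093,"dy": 0.0037,"dz": 0,"roll": -0.6,"jaw": 0},{"dx": -0.0137,"dy": 0.0053,"dz": 0,"roll": -0.1,"jaw": 0},{"dx": -0.0169,"dy": 0.0072,"dz": 0,"roll": 0,"jaw": 0},{"dx": -0.0189,"dy": 0.0084,"dz": 0,"roll": 0,"jaw": 0},{"dx": -0.019,"dy": 0.0094,"dz": 0,"roll": 0,"jaw": 0},{"dx": -0.0187,"dy": 0.0078,"dz": 0,"roll": 0,"jaw": 0},{"dx": -0.0177,"dy": 0.0075,"dz": 0,"roll": 0,"jaw": 0},{"dx": -0.0162,"dy": 0.0064,"dz": 0,"roll": 0.1,"jaw": 0},{"dx": -0.0141,"dy": 0.0057,"dz": 0,"roll": 0.2,"jaw": 0}]}}

```text
t: 16.3
eef_pos: [0.6165, 0.255, 0.2438]
ee_rot: [-3.141, -0.0, -0.361]
force: [-0.4, -0.2, -8.7]
width: 0.0197
gripper_force: 60.0
```

```bash
python3 m.py k 2
```

```text
t 16.30 tcp [0.6165 0.255  0.2438] rot [-3.1412e+00 -3.0000e-04 -3.6100e-01] F [-0.37 -0.2  -8.75] M [ 0.218 -0.067 -0.022] w 0.0197 gf 60.0
tray [-0.106  -0.0026] ends 0.1762 -0.1740 JAR s=-0.0554 tilt(up at +y) 0.0014
t 16.35 tcp [0.6149 0.2556 0.2439] rot [-3.141e+00  1.000e-03 -3.605e-01] F [-5.53  0.87 -9.68] M [ 0.557  1.447 -0.182] w 0.0194 gf 60.0
tray [-0.1067 -0.0033] ends 0.1762 -0.1740 JAR s=-0.0561 tilt(up at +y) 0.0019
```

```bash
export OMP_NUM_THREADS=1; sed -i 's/^B0,B1=.*; H/B0,B1=.0015,.057; H/' plan.py
timeout 110 python3 - <<'E'
from opt import *
go((.6165,.2555,-.3605),-.0568,-.013,15,-.012,goal=(.5904,.247,-.0044),wg=.3,start=[-.002,-.0005,.024],rep=1,tmax=60,lim=.07)
E
```

```text
cost 2.8 end [0.5903 0.2458] 0.001 s -0.0126 u 0.0002 21s
-0.0123 -0.0005 0.7  s -0.054 u -0.015 r 0.656
-0.0215 0.0007 3.1  s -0.050 u -0.011 r 0.636
-0.0247 0.0025 4.8  s -0.046 u -0.001 r 0.615
-0.0220 0.0048 4.6  s -0.046 u 0.011 r 0.597
-0.0167 0.0044 3.4  s -0.047 u 0.017 r 0.584
-0.0101 0.0038 1.9  s -0.048 u 0.020 r 0.577
-0.0034 0.0034 0.6  s -0.049 u 0.019 r 0.576
0.0026 0.0026 -0.4  s -0.049 u 0.019 r 0.579
0.0074 0.0012 -0.9  s -0.049 u 0.017 r 0.586
0.0110 -0.0019 -0.8  s -0.046 u 0.015 r 0.595
0.0135 -0.0043 -0.2  s -0.040 u 0.013 r 0.605
0.0152 -0.0065 0.9  s -0.034 u 0.010 r 0.616
0.0154 -0.0076 1.7  s -0.026 u 0.004 r 0.627
0.0128 -0.0076 1.2  s -0.018 u 0.001 r 0.635
0.0071 -0.0051 -0.1  s -0.013 u 0.000 r 0.640
```

Call:
{"method": "servo_tool", "body": {"moves": [{"dx": -0.0123,"dy": -0.0005,"dz": 0,"roll": 0.7,"jaw": 0},{"dx": -0.0215,"dy": 0.0007,"dz": 0,"roll": 3.1,"jaw": 0},{"dx": -0.0247,"dy": 0.0025,"dz": 0,"roll": 4.8,"jaw": 0},{"dx": -0.022,"dy": 0.0048,"dz": 0,"roll": 4.6,"jaw": 0},{"dx": -0.0167,"dy": 0.0044,"dz": 0,"roll": 3.4,"jaw": 0},{"dx": -0.0101,"dy": 0.0038,"dz": 0,"roll": 1.9,"jaw": 0},{"dx": -0.0034,"dy": 0.0034,"dz": 0,"roll": 0.6,"jaw": 0},{"dx": 0.0026,"dy": 0.0026,"dz": 0,"roll": -0.4,"jaw": 0},{"dx": 0.0074,"dy": 0.0012,"dz": 0,"roll": -0.9,"jaw": 0},{"dx": 0.011,"dy": -0.0019,"dz": 0,"roll": -0.8,"jaw": 0}]}}

```text
t: 17.65
eef_pos: [0.5288, 0.2756, 0.2433]
ee_rot: [3.141, 0.0, -0.066]
force: [0.3, -0.2, -8.7]
width: 0.0195
gripper_force: 60.0
```

```bash
python3 m.py l 2
```

```text
t 17.65 tcp [0.5288 0.2756 0.2433] rot [ 3.1413  0.     -0.0659] F [ 0.27 -0.19 -8.75] M [ 0.09   0.034 -0.078] w 0.0195 gf 60.0
tray [-0.0861  0.0173] ends 0.1758 -0.1744 JAR s=-0.0351 tilt(up at +y) 0.0002
t 17.70 tcp [0.5302 0.2754 0.2432] rot [ 3.141e+00 -9.000e-04 -6.670e-02] F [ 4.47 -0.4  -7.46] M [ 0.147 -1.35   0.119] w 0.0200 gf 60.0
tray [-0.0846  0.0188] ends 0.1758 -0.1744 JAR s=-0.0336 tilt(up at +y) -0.0002
```

```bash
export OMP_NUM_THREADS=1; sed -i 's/^B0,B1=.*; H/B0,B1=.0017,.055; H/' plan.py
timeout 110 python3 - <<'E'
from opt import *
go((.5295,.2755,-.0665),-.0325,.028,14,-.012,goal=(.5904,.247,-.0044),wg=.5,start=[.004,-.002,.004],rep=1,tmax=50,ug=-.003)
E
```

```text
cost 1.4 end [0.5902 0.2477] -0.005 s -0.0119 u -0.0030 17s
0.0075 0.0010 4.7  s -0.030 u 0.021 r 0.604
0.0111 0.0011 7.4  s -0.029 u 0.006 r 0.614
0.0107 -0.0004 6.9  s -0.027 u -0.009 r 0.624
0.0070 -0.0024 4.0  s -0.024 u -0.014 r 0.629
0.0030 -0.0041 0.4  s -0.021 u -0.015 r 0.630
0.0007 -0.0060 -2.3  s -0.017 u -0.016 r 0.628
0.0003 -0.0057 -3.6  s -0.014 u -0.017 r 0.626
0.0009 -0.0054 -3.2  s -0.010 u -0.018 r 0.624
0.0018 -0.0040 -2.5  s -0.008 u -0.017 r 0.624
0.0024 -0.0023 -2.2  s -0.008 u -0.016 r 0.626
0.0035 -0.0011 -2.1  s -0.008 u -0.013 r 0.629
0.0046 0.0005 -1.9  s -0.010 u -0.009 r 0.633
0.0045 0.0007 -1.4  s -0.011 u -0.006 r 0.637
0.0031 0.0002 -0.7  s -0.012 u -0.003 r 0.640
```

Call:
{"method": "servo_tool", "body": {"moves": [{"dx": 0.0075,"dy": 0.001,"dz": -0.002,"roll": 4.7,"jaw": 0},{"dx": 0.0111,"dy": 0.0011,"dz": -0.005,"roll": 7.4,"jaw": 0},{"dx": 0.0107,"dy": -0.0004,"dz": -0.007,"roll": 6.9,"jaw": 0},{"dx": 0.007,"dy": -0.0024,"dz": -0.007,"roll": 4,"jaw": 0},{"dx": 0.003,"dy": -0.0041,"dz": -0.007,"roll": 0.4,"jaw": 0},{"dx": 0.0007,"dy": -0.006,"dz": -0.007,"roll": -2.3,"jaw": 0},{"dx": 0.0003,"dy": -0.0057,"dz": -0.006,"roll": -3.6,"jaw": 0},{"dx": 0.0009,"dy": -0.0054,"dz": -0.005,"roll": -3.2,"jaw": 0},{"dx": 0.0018,"dy": -0.004,"dz": -0.003,"roll": -2.5,"jaw": 0},{"dx": 0.0024,"dy": -0.0023,"dz": -0.001,"roll": -2.2,"jaw": 0}]}}

```text
t: 19.0
eef_pos: [0.5732, 0.247, 0.1935]
ee_rot: [3.142, 0.0, 0.1]
force: [-1.2, 0.3, -8.1]
width: 0.0195
gripper_force: 60.0
```

```bash
python3 m.py n 2
```

```text
t 19.00 tcp [0.5732 0.247  0.1935] rot [3.1415e+00 1.0000e-04 9.9700e-02] F [-1.25  0.34 -8.07] M [ 0.045 -0.033  0.053] w 0.0195 gf 60.0
tray [-0.0638  0.0398] ends 0.1756 -0.1746 JAR s=-0.0125 tilt(up at +y) -0.0005
t 19.05 tcp [0.5736 0.2469 0.1935] rot [ 3.1415e+00 -2.0000e-04  9.8200e-02] F [ 0.06  0.27 -7.95] M [ 0.008 -0.238  0.002] w 0.0194 gf 60.0
tray [-0.0644  0.039 ] ends 0.1756 -0.1746 JAR s=-0.0132 tilt(up at +y) -0.0006
```

```bash
export OMP_NUM_THREADS=1; sed -i 's/^B0,B1=.*; H/B0,B1=.0013,.055; H/' plan.py
timeout 110 python3 - <<'E'
from opt import *
go((.5735,.2469,.0985),-.0139,-.013,10,-.009,goal=(.5904,.247,-.0044),wg=.5,start=[.0017,0,-.01],rep=1,tmax=40,ug=-.002)
E
```

```text
cost 2.0 end [0.5905 0.2443] -0.008 s -0.0105 u -0.0016 11s
0.0102 0.0008 -1.5  s -0.015 u -0.010 r 0.634
0.0138 0.0024 -3.2  s -0.018 u -0.003 r 0.648
0.0102 0.0034 -2.3  s -0.021 u 0.002 r 0.658
0.0044 0.0037 -0.4  s -0.024 u 0.004 r 0.664
0.0003 0.0026 1.1  s -0.027 u 0.004 r 0.665
-0.0016 0.0002 1.7  s -0.027 u 0.004 r 0.664
-0.0031 -0.0019 1.0  s -0.024 u 0.003 r 0.660
-0.0056 -0.0042 -0.6  s -0.020 u 0.002 r 0.653
-0.0071 -0.0055 -1.5  s -0.015 u -0.001 r 0.645
-0.0049 -0.0045 -0.5  s -0.010 u -0.002 r 0.638
```

Call:
{"method": "servo_tool", "body": {"moves": [{"dx": 0.0102,"dy": 0.0008,"dz": -0.001,"roll": -1.5,"jaw": 0},{"dx": 0.0138,"dy": 0.0024,"dz": -0.002,"roll": -3.2,"jaw": 0},{"dx": 0.0102,"dy": 0.0034,"dz": -0.002,"roll": -2.3,"jaw": 0},{"dx": 0.0044,"dy": 0.0037,"dz": -0.002,"roll": -0.4,"jaw": 0},{"dx": 0.0003,"dy": 0.0026,"dz": -0.002,"roll": 1.1,"jaw": 0},{"dx": -0.0016,"dy": 0.0002,"dz": -0.002,"roll": 1.7,"jaw": 0},{"dx": -0.0031,"dy": -0.0019,"dz": -0.002,"roll": 1,"jaw": 0},{"dx": -0.0056,"dy": -0.0042,"dz": -0.001,"roll": -0.6,"jaw": 0},{"dx": -0.0071,"dy": -0.0055,"dz": 0,"roll": -1.5,"jaw": 0},{"dx": -0.0049,"dy": -0.0035,"dz": 0,"roll": -0.5,"jaw": 0}]}}

```text
t: 20.35
eef_pos: [0.5892, 0.2448, 0.1799]
ee_rot: [-3.142, -0.0, -0.007]
force: [-0.4, 0.3, -8.5]
width: 0.0198
gripper_force: 60.0
```

```bash
python3 m.py o 2;python3 m.py o2
```

```text
t 20.35 tcp [0.5892 0.2448 0.1799] rot [-3.1415e+00 -1.0000e-04 -6.6000e-03] F [-0.37  0.31 -8.45] M [0.091 0.011 0.042] w 0.0198 gf 60.0
tray [-0.0652  0.0377] ends 0.1758 -0.1744 JAR s=-0.0144 tilt(up at +y) -0.0000
t 20.40 tcp [0.5887 0.2445 0.1799] rot [-3.1415e+00  3.0000e-04 -6.8000e-03] F [-1.56 -0.93 -9.13] M [-0.098  0.572 -0.006] w 0.0197 gf 60.0
tray [-0.065   0.0379] ends 0.1758 -0.1744 JAR s=-0.0142 tilt(up at +y) -0.0002
t 20.45 tcp [0.5892 0.2449 0.18  ] rot [-3.1414e+00 -1.0000e-04 -5.8000e-03] F [ 0.38 -0.14 -8.66] M [ 0.034 -0.1    0.048] w 0.0193 gf 60.0
tray [-0.0656  0.0374] ends 0.1757 -0.1745 JAR s=-0.0147 tilt(up at +y) -0.0001
```

```bash
export OMP_NUM_THREADS=1; sed -i 's/^B0,B1=.*; H/B0,B1=.0010,.055; H/' plan.py
timeout 110 python3 - <<'E'
from opt import *
go((.5891,.2448,-.0062),-.0148,-.003,10,-.003,goal=(.5904,.2464,-.0044),wg=.5,start=[0,0,0],rep=1,tmax=40,ug=-.001)
E
```

```text
cost 1.7 end [0.5904 0.2452] -0.003 s -0.0037 u -0.0009 10s
0.0063 0.0003 -3.0  s -0.015 u 0.000 r 0.644
0.0079 0.0000 -4.6  s -0.016 u 0.005 r 0.651
0.0039 0.0008 -4.7  s -0.017 u 0.008 r 0.655
-0.0026 0.0021 -3.5  s -0.017 u 0.008 r 0.654
-0.0077 0.0037 -1.6  s -0.017 u 0.007 r 0.648
-0.0086 0.0036 0.6  s -0.017 u 0.007 r 0.641
-0.0058 0.0009 3.0  s -0.016 u 0.008 r 0.636
-0.0002 -0.0029 5.2  s -0.012 u 0.007 r 0.635
0.0042 -0.0048 5.5  s -0.007 u 0.002 r 0.637
0.0041 -0.0037 3.7  s -0.004 u -0.001 r 0.640
```

Call:
{"method": "servo_tool", "body": {"moves": [{"dx": 0.0063,"dy": 0.0003,"dz": 0,"roll": -3,"jaw": 0},{"dx": 0.0079,"dy": 0,"dz": 0,"roll": -4.6,"jaw": 0},{"dx": 0.0039,"dy": 0.0008,"dz": 0,"roll": -4.7,"jaw": 0},{"dx": -0.0026,"dy": 0.0021,"dz": 0,"roll": -3.5,"jaw": 0},{"dx": -0.0077,"dy": 0.0037,"dz": 0,"roll": -1.6,"jaw": 0},{"dx": -0.0086,"dy": 0.0036,"dz": 0,"roll": 0.6,"jaw": 0},{"dx": -0.0058,"dy": 0.0009,"dz": 0,"roll": 3,"jaw": 0},{"dx": -0.0002,"dy": -0.0029,"dz": 0,"roll": 5.2,"jaw": 0},{"dx": 0.0042,"dy": -0.0048,"dz": 0,"roll": 5.5,"jaw": 0},{"dx": 0.0041,"dy": -0.0035,"dz": 0,"roll": 3.4,"jaw": 0}]}}

```text
t: 21.75
eef_pos: [0.5913, 0.2457, 0.1797]
ee_rot: [-3.141, -0.0, 0.004]
force: [-0.2, -0.4, -7.6]
width: 0.0199
gripper_force: 60.0
```

```bash
python3 m.py p 2;python3 m.py p2
```

```text
t 21.75 tcp [0.5913 0.2457 0.1797] rot [-3.1415e+00 -3.0000e-04  4.1000e-03] F [-0.16 -0.38 -7.6 ] M [-0.041 -0.069  0.   ] w 0.0199 gf 60.0
tray [-0.05    0.0536] ends 0.1757 -0.1745 JAR s=0.0012 tilt(up at +y) -0.0008
t 21.80 tcp [0.5918 0.2453 0.1797] rot [ 3.1415e+00 -6.0000e-04  6.3000e-03] F [ 1.15 -0.1  -8.24] M [-0.095 -0.428 -0.077] w 0.0198 gf 60.0
tray [-0.0495  0.054 ] ends 0.1756 -0.1746 JAR s=0.0017 tilt(up at +y) -0.0012
t 21.85 tcp [0.5915 0.2455 0.1797] rot [-3.1416e+00 -3.0000e-04  1.5000e-03] F [ 0.01  0.19 -7.86] M [-0.127  0.002  0.063] w 0.0194 gf 60.0
tray [-0.0493  0.0543] ends 0.1756 -0.1746 JAR s=0.0020 tilt(up at +y) -0.0013
```

```bash
export OMP_NUM_THREADS=1; sed -i 's/^B0,B1=.*; H/B0,B1=.0013,.055; H/' plan.py
timeout 110 python3 - <<'E'
from opt import *
go((.5915,.2455,.0025),.0023,.006,10,-.007,goal=(.5904,.2468,-.0044),wg=1,start=[0,0,0],rep=1,tmax=40,ug=-.003)
E
```

```text
cost 1.7 end [0.5903 0.2471] -0.003 s -0.0066 u -0.0029 11s
0.0086 0.0005 5.1  s 0.003 u 0.002 r 0.649
0.0103 0.0008 5.8  s 0.003 u -0.005 r 0.658
0.0045 -0.0002 2.3  s 0.003 u -0.006 r 0.662
-0.0023 -0.0017 -1.1  s 0.004 u -0.006 r 0.660
-0.0072 -0.0027 -3.1  s 0.004 u -0.008 r 0.652
-0.0064 -0.0021 -4.3  s 0.004 u -0.010 r 0.645
-0.0045 -0.0012 -3.8  s 0.004 u -0.010 r 0.641
-0.0032 0.0017 -1.8  s 0.001 u -0.008 r 0.638
-0.0014 0.0038 -0.2  s -0.003 u -0.005 r 0.638
0.0004 0.0030 0.7  s -0.007 u -0.003 r 0.640
```

Call:
{"method": "servo_tool", "body": {"moves": [{"dx": 0.0086,"dy": 0.0005,"dz": 0,"roll": 5.1,"jaw": 0},{"dx": 0.0103,"dy": 0.0008,"dz": 0,"roll": 5.8,"jaw": 0},{"dx": 0.0045,"dy": -0.0002,"dz": 0,"roll": 2.3,"jaw": 0},{"dx": -0.0023,"dy": -0.0017,"dz": 0,"roll": -1.1,"jaw": 0},{"dx": -0.0072,"dy": -0.0027,"dz": 0,"roll": -3.1,"jaw": 0},{"dx": -0.0064,"dy": -0.0021,"dz": 0,"roll": -4.3,"jaw": 0},{"dx": -0.0045,"dy": -0.0012,"dz": 0,"roll": -3.8,"jaw": 0},{"dx": -0.0032,"dy": 0.0017,"dz": 0,"roll": -1.8,"jaw": 0},{"dx": -0.0014,"dy": 0.0035,"dz": 0,"roll": -0.2,"jaw": 0},{"dx": 0.0004,"dy": 0.0028,"dz": 0,"roll": 0.6,"jaw": 0}]}}

```text
t: 23.15
eef_pos: [0.5901, 0.2474, 0.1796]
ee_rot: [-3.141, -0.0, -0.008]
force: [0.0, -0.5, -8.1]
width: 0.0196
gripper_force: 60.0
```

```bash
python3 m.py q 2;python3 m.py q2
```

```text
t 23.15 tcp [0.5901 0.2474 0.1796] rot [-3.1415e+00 -2.0000e-04 -7.6000e-03] F [ 0.   -0.47 -8.13] M [-0.009 -0.045  0.02 ] w 0.0196 gf 60.0
tray [-0.059   0.0446] ends 0.1757 -0.1745 JAR s=-0.0078 tilt(up at +y) -0.0004
t 23.20 tcp [0.5903 0.2477 0.1796] rot [-3.1414e+00 -3.0000e-04 -6.9000e-03] F [ 1.02 -0.52 -9.08] M [ 0.146 -0.193 -0.03 ] w 0.0196 gf 60.0
tray [-0.0595  0.0441] ends 0.1758 -0.1744 JAR s=-0.0084 tilt(up at +y) -0.0003
t 23.25 tcp [0.5903 0.2475 0.1795] rot [-3.1415e+00 -1.0000e-04 -7.7000e-03] F [ 0.04 -0.64 -8.08] M [ 0.042 -0.035 -0.04 ] w 0.0193 gf 60.0
tray [-0.0594  0.0442] ends 0.1757 -0.1744 JAR s=-0.0082 tilt(up at +y) -0.0003
```

Call:
{"method": "servo_tool", "body": {"moves": [{"dx": 0,"dy": -0.0005,"dz": -0.001,"roll": 0.1,"jaw": 0},{"dx": 0,"dy": -0.0005,"dz": -0.002,"roll": 0.1,"jaw": 0},{"dx": 0,"dy": 0,"dz": -0.002,"roll": 0,"jaw": 0},{"dx": 0,"dy": 0,"dz": -0.001,"roll": 0,"jaw": 0},{"dx": 0,"dy": 0,"dz": 0,"roll": 0,"jaw": 0},{"dx": 0,"dy": 0,"dz": 0,"roll": 0,"jaw": 0},{"dx": 0,"dy": 0,"dz": 0,"roll": 0,"jaw": 0},{"dx": 0,"dy": 0,"dz": 0,"roll": 0,"jaw": 0},{"dx": 0,"dy": 0,"dz": 0,"roll": 0,"jaw": 0},{"dx": 0,"dy": 0,"dz": 0,"roll": 0,"jaw": 0}]}}

```text
t: 24.55
eef_pos: [0.5901, 0.2459, 0.1736]
ee_rot: [3.142, 0.0, -0.005]
force: [-0.0, -0.0, -8.9]
width: 0.0196
gripper_force: 60.0
```

```bash
python3 m.py r 2;python3 m.py r2
```

```text
t 24.55 tcp [0.5901 0.2459 0.1736] rot [ 3.1416e+00  1.0000e-04 -5.3000e-03] F [-0.04 -0.04 -8.95] M [ 0.02  -0.016  0.018] w 0.0196 gf 60.0
tray [-0.0568  0.0467] ends 0.1757 -0.1745 JAR s=-0.0057 tilt(up at +y) -0.0007
t 24.60 tcp [0.5901 0.246  0.1736] rot [-3.1416 -0.     -0.0054] F [ 0.84  1.03 -8.44] M [-0.001 -0.039 -0.013] w 0.0199 gf 60.0
tray [-0.0566  0.0468] ends 0.1757 -0.1745 JAR s=-0.0055 tilt(up at +y) -0.0008
t 24.65 tcp [0.5901 0.246  0.1736] rot [ 3.1416 -0.     -0.0054] F [-0.43  0.37 -8.43] M [ 0.023 -0.021 -0.038] w 0.0197 gf 60.0
tray [-0.0565  0.047 ] ends 0.1757 -0.1745 JAR s=-0.0053 tilt(up at +y) -0.0008
```

Call:
{"method": "servo_tool", "body": {"moves": [{"dx": 0,"dy": 0.001,"dz": 0,"roll": 0,"jaw": 0},{"dx": 0,"dy": 0.001,"dz": 0,"roll": 0,"jaw": 0},{"dx": 0,"dy": 0.001,"dz": 0,"roll": 0,"jaw": 0},{"dx": 0,"dy": 0,"dz": 0,"roll": 0,"jaw": 0},{"dx": 0,"dy": 0,"dz": 0,"roll": 0,"jaw": 0},{"dx": 0,"dy": 0,"dz": 0,"roll": 0,"jaw": 0},{"dx": 0,"dy": 0,"dz": 0,"roll": 0,"jaw": 0},{"dx": 0,"dy": 0,"dz": 0,"roll": 0,"jaw": 0},{"dx": 0,"dy": 0,"dz": 0,"roll": 0,"jaw": 0},{"dx": 0,"dy": 0,"dz": 0,"roll": 0,"jaw": 0}]}}

```text
t: 25.95
eef_pos: [0.5901, 0.2489, 0.1736]
ee_rot: [3.142, 0.0, -0.005]
force: [0.2, 0.3, -8.3]
width: 0.0195
gripper_force: 60.0
```

```bash
python3 m.py s 2
```

```text
t 25.95 tcp [0.5901 0.2489 0.1736] rot [ 3.1416  0.     -0.0053] F [ 0.21  0.27 -8.33] M [-0.042 -0.083 -0.01 ] w 0.0195 gf 60.0
tray [-0.047   0.0565] ends 0.1757 -0.1745 JAR s=0.0042 tilt(up at +y) -0.0010
t 26.00 tcp [0.5901 0.249  0.1736] rot [ 3.1415  0.     -0.0053] F [ 0.7  -0.55 -7.89] M [-0.098 -0.05   0.022] w 0.0197 gf 60.0
tray [-0.0464  0.0571] ends 0.1756 -0.1746 JAR s=0.0048 tilt(up at +y) -0.0011
```

```bash
export OMP_NUM_THREADS=1; sed -i 's/^B0,B1=.*; H/B0,B1=.0014,.055; H/' plan.py
timeout 110 python3 - <<'E'
from opt import *
go((.5901,.249,-.0053),.0054,.012,12,-.011,goal=(.5903,.2464,-.0044),wg=2,start=[0,0,0],rep=1,tmax=40,ug=-.003)
E
```

```text
cost 3.1 end [0.5902 0.2465] -0.005 s -0.0109 u -0.0031 14s
0.0108 0.0012 7.3  s 0.006 u 0.004 r 0.651
0.0117 0.0016 9.1  s 0.006 u -0.008 r 0.662
0.0048 0.0000 4.5  s 0.007 u -0.010 r 0.667
-0.0039 -0.0035 -0.4  s 0.007 u -0.009 r 0.662
-0.0098 -0.0033 -3.3  s 0.006 u -0.010 r 0.652
-0.0123 -0.0040 -4.6  s 0.005 u -0.015 r 0.639
-0.0093 -0.0032 -3.8  s 0.005 u -0.017 r 0.629
-0.0050 -0.0004 -2.6  s 0.002 u -0.016 r 0.624
0.0006 0.0028 -2.0  s -0.002 u -0.013 r 0.626
0.0035 0.0015 -1.9  s -0.005 u -0.009 r 0.630
0.0057 0.0020 -1.5  s -0.008 u -0.006 r 0.636
0.0034 0.0028 -0.8  s -0.011 u -0.003 r 0.640
```

Call:
{"method": "servo_tool", "body": {"moves": [{"dx": 0.0108,"dy": 0.0012,"dz": 0,"roll": 7.3,"jaw": 0},{"dx": 0.0117,"dy": 0.0016,"dz": 0,"roll": 9.1,"jaw": 0},{"dx": 0.0048,"dy": 0,"dz": 0,"roll": 4.5,"jaw": 0},{"dx": -0.0039,"dy": -0.0035,"dz": 0,"roll": -0.4,"jaw": 0},{"dx": -0.0098,"dy": -0.0033,"dz": 0,"roll": -3.3,"jaw": 0},{"dx": -0.0123,"dy": -0.004,"dz": 0,"roll": -4.6,"jaw": 0},{"dx": -0.0093,"dy": -0.0032,"dz": 0,"roll": -3.8,"jaw": 0},{"dx": -0.005,"dy": -0.0004,"dz": 0,"roll": -2.6,"jaw": 0},{"dx": 0.0006,"dy": 0.0028,"dz": 0,"roll": -2,"jaw": 0},{"dx": 0.0035,"dy": 0.0015,"dz": 0,"roll": -1.9,"jaw": 0}]}}

```text
t: 27.3
eef_pos: [0.5807, 0.2416, 0.1739]
ee_rot: [-3.141, -0.0, 0.032]
force: [0.1, 0.1, -8.7]
width: 0.0194
gripper_force: 60.0
```

Call:
{"method": "servo_tool", "body": {"moves": [{"dx": 0.0057,"dy": 0.002,"dz": 0,"roll": -1.5,"jaw": 0},{"dx": 0.0034,"dy": 0.0028,"dz": 0,"roll": -0.8,"jaw": 0},{"dx": 0,"dy": 0,"dz": 0,"roll": 0,"jaw": 0},{"dx": 0,"dy": 0,"dz": 0,"roll": 0,"jaw": 0},{"dx": 0,"dy": 0,"dz": 0,"roll": 0,"jaw": 0},{"dx": 0,"dy": 0,"dz": 0,"roll": 0,"jaw": 0},{"dx": 0,"dy": 0,"dz": 0,"roll": 0,"jaw": 0},{"dx": 0,"dy": 0,"dz": 0,"roll": 0,"jaw": 0},{"dx": 0,"dy": 0,"dz": 0,"roll": 0,"jaw": 0},{"dx": 0,"dy": 0,"dz": 0,"roll": 0,"jaw": 0}]}}

```text
t: 28.55
eef_pos: [0.5903, 0.2465, 0.1735]
ee_rot: [3.142, 0.0, -0.005]
force: [0.4, -0.0, -8.8]
width: 0.0194
gripper_force: 60.0
```

```bash
python3 m.py u 2; ls -l --time-sort --time-style=full-iso pics | tail -2; date
```

```text
t 28.55 tcp [0.5903 0.2465 0.1735] rot [ 3.1416  0.     -0.0053] F [ 0.37 -0.04 -8.79] M [ 0.025 -0.059 -0.038] w 0.0194 gf 60.0
tray [-0.0681  0.0349] ends 0.1757 -0.1744 JAR s=-0.0172 tilt(up at +y) -0.0003
t 28.60 tcp [0.5903 0.2465 0.1736] rot [-3.1416 -0.     -0.0053] F [ 0.27  0.14 -8.46] M [ 0.047 -0.035 -0.011] w 0.0200 gf 60.0
tray [-0.068   0.0349] ends 0.1757 -0.1745 JAR s=-0.0172 tilt(up at +y) -0.0002
Mon Nov 30 02:47:01 UTC 2026ls: unrecognized option '--time-sort'
Try 'ls --help' for more information.
```

```bash
export OMP_NUM_THREADS=1; date -r pics/scene0.png; date
timeout 60 python3 - <<'E'
from opt import *
go((.5903,.2465,-.0053),-.0172,0,10,-.0095,goal=(.5903,.2464,-.0044),wg=2,start=[0,0,0],rep=1,tmax=30,ug=-.001)
E
```

```text
Mon Nov 30 02:19:36 UTC 2026
Mon Nov 30 02:47:12 UTC 2026
cost 0.7 end [0.5903 0.2461] -0.004 s -0.0101 u -0.0009 9s
0.0027 0.0005 -2.3  s -0.018 u 0.002 r 0.642
0.0026 0.0010 -3.2  s -0.018 u 0.004 r 0.645
0.0002 0.0015 -2.8  s -0.019 u 0.005 r 0.646
-0.0028 0.0018 -2.0  s -0.020 u 0.006 r 0.644
-0.0047 0.0018 -1.0  s -0.020 u 0.006 r 0.640
-0.0045 0.0010 0.2  s -0.020 u 0.006 r 0.637
-0.0023 -0.0005 1.6  s -0.018 u 0.005 r 0.634
0.0011 -0.0022 3.1  s -0.015 u 0.004 r 0.635
0.0041 -0.0031 3.8  s -0.012 u 0.001 r 0.637
0.0039 -0.0024 2.8  s -0.010 u -0.001 r 0.640
```

Call:
{"method": "servo_tool", "body": {"moves": [{"dx": 0.0027,"dy": 0.0005,"dz": 0,"roll": -2.3,"jaw": 0},{"dx": 0.0026,"dy": 0.001,"dz": 0,"roll": -3.2,"jaw": 0},{"dx": 0.0002,"dy": 0.0015,"dz": 0,"roll": -2.8,"jaw": 0},{"dx": -0.0028,"dy": 0.0018,"dz": 0,"roll": -2,"jaw": 0},{"dx": -0.0047,"dy": 0.0018,"dz": 0,"roll": -1,"jaw": 0},{"dx": -0.0045,"dy": 0.001,"dz": 0,"roll": 0.2,"jaw": 0},{"dx": -0.0023,"dy": -0.0005,"dz": 0,"roll": 1.6,"jaw": 0},{"dx": 0.0011,"dy": -0.0022,"dz": 0,"roll": 3.1,"jaw": 0},{"dx": 0.004,"dy": -0.0028,"dz": 0,"roll": 3.7,"jaw": 0},{"dx": 0.0037,"dy": -0.0021,"dz": 0,"roll": 2.7,"jaw": 0}]}}

```text
t: 29.9
eef_pos: [0.5904, 0.2463, 0.1737]
ee_rot: [-3.142, -0.0, -0.002]
force: [-0.6, -0.5, -8.4]
width: 0.0193
gripper_force: 60.0
```

```bash
python3 m.py v 2; python3 m.py v2
```

```text
t 29.90 tcp [0.5904 0.2463 0.1737] rot [-3.1416e+00 -2.0000e-04 -1.8000e-03] F [-0.58 -0.47 -8.36] M [-0.006 -0.1   -0.063] w 0.0193 gf 60.0
tray [-0.0602  0.0432] ends 0.1757 -0.1745 JAR s=-0.0091 tilt(up at +y) -0.0004
t 29.95 tcp [0.5908 0.2461 0.1737] rot [ 3.1414e+00 -4.0000e-04  1.0000e-04] F [ 1.39 -0.22 -7.55] M [-0.009 -0.415 -0.028] w 0.0195 gf 60.0
tray [-0.0599  0.0436] ends 0.1757 -0.1745 JAR s=-0.0087 tilt(up at +y) -0.0009
t 30.00 tcp [0.5905 0.2462 0.1736] rot [ 3.1415e+00 -2.0000e-04 -3.7000e-03] F [-0.4   0.64 -8.8 ] M [-0.078  0.035  0.055] w 0.0195 gf 60.0
tray [-0.0599  0.0436] ends 0.1757 -0.1745 JAR s=-0.0087 tilt(up at +y) -0.0009
```

Call:
{"method": "servo_tool", "body": {"moves": [{"dx": 0,"dy": 0.0005,"dz": 0,"roll": 0,"jaw": 0},{"dx": 0,"dy": 0.0005,"dz": 0,"roll": 0,"jaw": 0},{"dx": 0,"dy": 0,"dz": 0,"roll": 0,"jaw": 0},{"dx": 0,"dy": 0,"dz": 0,"roll": 0,"jaw": 0},{"dx": 0,"dy": 0,"dz": 0,"roll": 0,"jaw": 0},{"dx": 0,"dy": 0,"dz": 0,"roll": 0,"jaw": 0},{"dx": 0,"dy": 0,"dz": 0,"roll": 0,"jaw": 0},{"dx": 0,"dy": 0,"dz": 0,"roll": 0,"jaw": 0},{"dx": 0,"dy": 0,"dz": 0,"roll": 0,"jaw": 0},{"dx": 0,"dy": 0,"dz": 0,"roll": 0,"jaw": 0}]}}

```text
t: 31.3
eef_pos: [0.5903, 0.2475, 0.1736]
ee_rot: [3.142, -0.0, -0.005]
force: [-0.3, -0.3, -7.8]
width: 0.0199
gripper_force: 60.0
```

```bash
python3 m.py x 2
```

```text
t 31.30 tcp [0.5903 0.2475 0.1736] rot [ 3.1416 -0.     -0.0053] F [-0.33 -0.25 -7.81] M [-0.066 -0.02  -0.034] w 0.0199 gf 60.0
tray [-0.0534  0.0503] ends 0.1756 -0.1745 JAR s=-0.0021 tilt(up at +y) -0.0008
t 31.35 tcp [0.5903 0.2475 0.1736] rot [ 3.1416  0.     -0.0053] F [-0.01 -0.25 -8.51] M [-0.061 -0.05   0.053] w 0.0193 gf 60.0
tray [-0.0529  0.0507] ends 0.1757 -0.1745 JAR s=-0.0017 tilt(up at +y) -0.0010
```

Call:
{"method": "servo_tool", "body": {"moves": [{"dx": 0,"dy": 0.0012,"dz": 0,"roll": 0,"jaw": 0},{"dx": 0,"dy": 0.0015,"dz": 0,"roll": 0,"jaw": 0},{"dx": 0,"dy": 0.0015,"dz": 0,"roll": 0,"jaw": 0},{"dx": 0,"dy": 0.0015,"dz": 0,"roll": 0,"jaw": 0},{"dx": 0,"dy": 0.0014,"dz": 0,"roll": 0,"jaw": 0},{"dx": 0,"dy": 0.0013,"dz": 0,"roll": 0,"jaw": 0},{"dx": 0,"dy": 0.0012,"dz": 0,"roll": 0,"jaw": 0},{"dx": 0,"dy": 0.0012,"dz": 0,"roll": 0,"jaw": 0},{"dx": 0,"dy": 0.0012,"dz": 0,"roll": 0,"jaw": 0},{"dx": 0,"dy": 0.0012,"dz": 0,"roll": 0,"jaw": 0}]}}

```text
t: 32.65
eef_pos: [0.5903, 0.2607, 0.1736]
ee_rot: [3.142, 0.0, -0.005]
force: [0.5, 0.6, -8.6]
width: 0.0195
gripper_force: 60.0
```

```bash
python3 m.py y 2
```

```text
t 32.65 tcp [0.5903 0.2607 0.1736] rot [ 3.1416  0.     -0.0054] F [ 0.49  0.57 -8.62] M [-0.089 -0.068  0.016] w 0.0195 gf 60.0
tray [-0.0468  0.0568] ends 0.1757 -0.1745 JAR s=0.0044 tilt(up at +y) -0.0010
t 32.70 tcp [0.5903 0.2609 0.1736] rot [-3.1415 -0.     -0.0053] F [-0.27 -0.09 -8.08] M [-0.005 -0.098  0.009] w 0.0199 gf 60.0
tray [-0.0461  0.0576] ends 0.1757 -0.1745 JAR s=0.0052 tilt(up at +y) -0.0011
```

```bash
export OMP_NUM_THREADS=1
timeout 60 python3 - <<'E'
from opt import *
go((.5903,.2609,-.0053),.006,.016,13,-.0135,goal=(.5903,.2464,-.0044),wg=2,start=[0,0,0],rep=1,tmax=30,ug=-.001,lim=.02)
E
```

```text
cost 4.5 end [0.5903 0.2465] -0.004 s -0.0131 u -0.0009 14s
0.0103 0.0019 8.4  s 0.006 u 0.008 r 0.656
0.0122 0.0023 9.8  s 0.007 u -0.006 r 0.668
0.0029 -0.0017 6.8  s 0.008 u -0.007 r 0.670
-0.0080 -0.0050 1.7  s 0.009 u -0.003 r 0.660
-0.0152 -0.0089 -2.0  s 0.010 u -0.006 r 0.643
-0.0178 -0.0089 -4.4  s 0.010 u -0.016 r 0.623
-0.0132 -0.0080 -4.9  s 0.011 u -0.024 r 0.608
-0.0057 -0.0045 -4.5  s 0.011 u -0.026 r 0.601
0.0022 -0.0005 -3.7  s 0.009 u -0.021 r 0.603
0.0080 0.0037 -3.1  s 0.004 u -0.014 r 0.611
0.0102 0.0054 -2.2  s -0.002 u -0.008 r 0.623
0.0092 0.0061 -1.2  s -0.009 u -0.003 r 0.634
0.0053 0.0040 -0.4  s -0.013 u -0.001 r 0.640
```

Call:
{"method": "servo_tool", "body": {"moves": [{"dx": 0.0103,"dy": 0.0019,"dz": 0,"roll": 8.4,"jaw": 0},{"dx": 0.0122,"dy": 0.0023,"dz": 0,"roll": 9.8,"jaw": 0},{"dx": 0.0029,"dy": -0.0017,"dz": 0,"roll": 6.8,"jaw": 0},{"dx": -0.008,"dy": -0.005,"dz": 0,"roll": 1.7,"jaw": 0},{"dx": -0.0152,"dy": -0.0089,"dz": 0,"roll": -2,"jaw": 0},{"dx": -0.0178,"dy": -0.0089,"dz": 0,"roll": -4.4,"jaw": 0},{"dx": -0.0132,"dy": -0.008,"dz": 0,"roll": -4.9,"jaw": 0},{"dx": -0.0057,"dy": -0.0045,"dz": 0,"roll": -4.5,"jaw": 0},{"dx": 0.0022,"dy": -0.0005,"dz": 0,"roll": -3.7,"jaw": 0},{"dx": 0.008,"dy": 0.0037,"dz": 0,"roll": -3.1,"jaw": 0}]}}

```text
t: 34.0
eef_pos: [0.5649, 0.2304, 0.1741]
ee_rot: [-3.141, 0.0, 0.062]
force: [-0.9, 0.9, -7.7]
width: 0.0198
gripper_force: 60.0
```

Call:
{"method": "servo_tool", "body": {"moves": [{"dx": 0.0102,"dy": 0.0054,"dz": 0,"roll": -2.2,"jaw": 0},{"dx": 0.0092,"dy": 0.0061,"dz": 0,"roll": -1.2,"jaw": 0},{"dx": 0.005,"dy": 0.0035,"dz": 0,"roll": -0.7,"jaw": 0},{"dx": 0,"dy": 0,"dz": 0,"roll": 0,"jaw": 0},{"dx": 0,"dy": 0,"dz": 0,"roll": 0,"jaw": 0},{"dx": 0,"dy": 0,"dz": 0,"roll": 0,"jaw": 0},{"dx": 0,"dy": 0,"dz": 0,"roll": 0,"jaw": 0},{"dx": 0,"dy": 0,"dz": 0,"roll": 0,"jaw": 0},{"dx": 0,"dy": 0,"dz": 0,"roll": 0,"jaw": 0},{"dx": 0,"dy": 0,"dz": 0,"roll": 0,"jaw": 0}]}}

```text
t: 35.25
eef_pos: [0.5904, 0.2461, 0.1736]
ee_rot: [-3.142, -0.0, -0.005]
force: [0.5, 0.9, -7.5]
width: 0.0195
gripper_force: 60.0
```

```bash
python3 m.py z 2
```

```text
t 35.25 tcp [0.5904 0.2461 0.1736] rot [-3.1416 -0.     -0.0053] F [ 0.45  0.9  -7.52] M [ 0.062 -0.012  0.021] w 0.0195 gf 60.0
tray [-0.0653  0.0378] ends 0.1757 -0.1745 JAR s=-0.0144 tilt(up at +y) -0.0003
t 35.30 tcp [0.5904 0.2461 0.1735] rot [ 3.1416  0.     -0.0053] F [ 0.66 -0.29 -8.41] M [ 0.01  -0.057 -0.008] w 0.0194 gf 60.0
tray [-0.0653  0.0378] ends 0.1757 -0.1745 JAR s=-0.0143 tilt(up at +y) -0.0002
```

Call:
{"method": "servo_tool", "body": {"moves": [{"dx": 0,"dy": 0,"dz": 0,"roll": 0,"jaw": 0},{"dx": 0,"dy": 0,"dz": 0,"roll": 0,"jaw": 0},{"dx": 0,"dy": 0,"dz": 0,"roll": 0,"jaw": 0},{"dx": 0,"dy": 0,"dz": 0,"roll": 0,"jaw": 0},{"dx": 0,"dy": 0,"dz": 0,"roll": 0,"jaw": 0},{"dx": 0,"dy": 0,"dz": 0,"roll": 0,"jaw": 0},{"dx": 0,"dy": 0,"dz": 0,"roll": 0,"jaw": 0},{"dx": 0,"dy": 0,"dz": 0,"roll": 0,"jaw": 0},{"dx": 0,"dy": 0,"dz": 0,"roll": 0,"jaw": 0},{"dx": 0,"dy": 0,"dz": 0,"roll": 0,"jaw": 0}]}}

```text
t: 36.6
eef_pos: [0.5904, 0.2461, 0.1735]
ee_rot: [3.142, 0.0, -0.005]
force: [0.1, 0.0, -8.1]
width: 0.0196
gripper_force: 60.0
```

```bash
python3 m.py aa 2
```

```text
t 36.60 tcp [0.5904 0.2461 0.1735] rot [ 3.1416  0.     -0.0053] F [ 0.09  0.02 -8.08] M [ 0.026 -0.007 -0.03 ] w 0.0196 gf 60.0
tray [-0.0642  0.0388] ends 0.1757 -0.1745 JAR s=-0.0133 tilt(up at +y) -0.0004
t 36.65 tcp [0.5904 0.246  0.1735] rot [ 3.1415e+00  1.0000e-04 -5.4000e-03] F [-0.54 -0.59 -9.05] M [ 0.036 -0.039 -0.024] w 0.0196 gf 60.0
tray [-0.0641  0.0389] ends 0.1757 -0.1745 JAR s=-0.0133 tilt(up at +y) -0.0004
```

Call:
{"method": "servo_tool", "body": {"moves": [{"dx": 0,"dy": 0,"dz": 0,"roll": 0,"jaw": 0},{"dx": 0,"dy": 0,"dz": 0,"roll": 0,"jaw": 0},{"dx": 0,"dy": 0,"dz": 0,"roll": 0,"jaw": 0},{"dx": 0,"dy": 0,"dz": 0,"roll": 0,"jaw": 0},{"dx": 0,"dy": 0,"dz": 0,"roll": 0,"jaw": 0},{"dx": 0,"dy": 0,"dz": 0,"roll": 0,"jaw": 0},{"dx": 0,"dy": 0,"dz": 0,"roll": 0,"jaw": 0},{"dx": 0,"dy": 0,"dz": 0,"roll": 0,"jaw": 0},{"dx": 0,"dy": 0,"dz": 0,"roll": 0,"jaw": 0},{"dx": 0,"dy": 0,"dz": 0,"roll": 0,"jaw": 0}]}}

```text
t: 37.95
eef_pos: [0.5904, 0.2461, 0.1736]
ee_rot: [3.142, -0.0, -0.005]
force: [0.3, -0.6, -9.0]
width: 0.0196
gripper_force: 60.0
```

```bash
python3 m.py ab 2
```

```text
t 37.95 tcp [0.5904 0.2461 0.1736] rot [ 3.1416 -0.     -0.0053] F [ 0.32 -0.63 -8.98] M [-0.031  0.003 -0.011] w 0.0196 gf 60.0
tray [-0.062   0.0415] ends 0.1757 -0.1745 JAR s=-0.0109 tilt(up at +y) -0.0006
t 38.00 tcp [0.5904 0.2461 0.1736] rot [-3.1416  0.     -0.0053] F [-0.18 -0.37 -8.5 ] M [ 0.026 -0.049 -0.035] w 0.0198 gf 60.0
tray [-0.062   0.0416] ends 0.1757 -0.1745 JAR s=-0.0108 tilt(up at +y) -0.0005
```

Call:
{"method": "servo_tool", "body": {"moves": [{"dx": 0,"dy": 0,"dz": 0,"roll": 0,"jaw": 0},{"dx": 0,"dy": 0,"dz": 0,"roll": 0,"jaw": 0},{"dx": 0,"dy": 0,"dz": 0,"roll": 0,"jaw": 0},{"dx": 0,"dy": 0,"dz": 0,"roll": 0,"jaw": 0},{"dx": 0,"dy": 0,"dz": 0,"roll": 0,"jaw": 0},{"dx": 0,"dy": 0,"dz": 0,"roll": 0,"jaw": 0},{"dx": 0,"dy": 0,"dz": 0,"roll": 0,"jaw": 0},{"dx": 0,"dy": 0,"dz": 0,"roll": 0,"jaw": 0},{"dx": 0,"dy": 0,"dz": 0,"roll": 0,"jaw": 0},{"dx": 0,"dy": 0,"dz": 0,"roll": 0,"jaw": 0}]}}

```text
t: 39.3
eef_pos: [0.5904, 0.2461, 0.1736]
ee_rot: [-3.142, -0.0, -0.005]
force: [0.4, -0.1, -8.4]
width: 0.0193
gripper_force: 60.0
```

```bash
python3 m.py ac 2
```

```text
t 39.30 tcp [0.5904 0.2461 0.1736] rot [-3.1416 -0.     -0.0054] F [ 0.39 -0.09 -8.38] M [ 0.019 -0.045  0.014] w 0.0193 gf 60.0
tray [-0.0564  0.0472] ends 0.1757 -0.1745 JAR s=-0.0052 tilt(up at +y) -0.0008
t 39.35 tcp [0.5904 0.2461 0.1736] rot [-3.1416 -0.     -0.0053] F [-1.05 -0.17 -8.53] M [-0.014 -0.057 -0.003] w 0.0195 gf 60.0
tray [-0.056   0.0475] ends 0.1756 -0.1745 JAR s=-0.0048 tilt(up at +y) -0.0008
```

Call:
{"method": "servo_tool", "body": {"moves": [{"dx": 0,"dy": 0,"dz": 0,"roll": 0,"jaw": 0},{"dx": 0,"dy": 0,"dz": 0,"roll": 0,"jaw": 0},{"dx": 0,"dy": 0,"dz": 0,"roll": 0,"jaw": 0},{"dx": 0,"dy": 0.0005,"dz": 0,"roll": 0,"jaw": 0},{"dx": 0,"dy": 0.0005,"dz": -0.001,"roll": 0,"jaw": 0},{"dx": 0,"dy": 0.0005,"dz": -0.002,"roll": 0,"jaw": 0},{"dx": 0,"dy": 0,"dz": -0.002,"roll": 0,"jaw": 0},{"dx": 0,"dy": 0,"dz": -0.002,"roll": 0,"jaw": 0},{"dx": 0,"dy": 0,"dz": -0.0015,"roll": 0,"jaw": 0},{"dx": 0,"dy": 0,"dz": -0.001,"roll": 0,"jaw": 0}]}}

```text
t: 40.65
eef_pos: [0.5905, 0.2474, 0.1644]
ee_rot: [3.141, -0.0, -0.005]
force: [-2.4, -0.8, -1.8]
width: 0.0201
gripper_force: 60.0
```

Call:
{"method": "servo_tool", "body": {"moves": [{"dx": 0,"dy": 0,"dz": -0.0007,"roll": 0,"jaw": 0},{"dx": 0,"dy": 0,"dz": -0.0005,"roll": 0,"jaw": 0},{"dx": 0,"dy": 0,"dz": -0.0005,"roll": 0,"jaw": 0},{"dx": 0,"dy": 0,"dz": -0.0005,"roll": 0,"jaw": 0},{"dx": 0,"dy": 0,"dz": 0,"roll": 0,"jaw": 0},{"dx": 0,"dy": 0,"dz": 0,"roll": 0,"jaw": 0},{"dx": 0,"dy": 0,"dz": 0,"roll": 0,"jaw": 0},{"dx": 0,"dy": 0,"dz": 0,"roll": 0,"jaw": 0},{"dx": 0,"dy": 0,"dz": 0,"roll": 0,"jaw": 0},{"dx": 0,"dy": 0,"dz": 0,"roll": 0,"jaw": 0}]}}

```text
t: 41.9
eef_pos: [0.5906, 0.2475, 0.1644]
ee_rot: [-3.141, -0.002, -0.005]
force: [-7.1, -3.3, 9.0]
width: 0.0198
gripper_force: 60.0
```

```bash
python3 m.py ad 2
```

```text
t 41.90 tcp [0.5906 0.2475 0.1644] rot [-3.1411e+00 -1.7000e-03 -4.7000e-03] F [-7.07 -3.27  9.02] M [-0.751  2.869 -0.041] w 0.0198 gf 60.0
tray [-0.0345  0.0682] ends 0.1758 -0.1744 JAR s=0.0162 tilt(up at +y) 0.0005
t 41.95 tcp [0.5906 0.2475 0.1644] rot [-3.1411e+00 -1.7000e-03 -4.8000e-03] F [-8.02 -2.47  9.26] M [-0.803  2.843 -0.018] w 0.0197 gf 60.0
tray [-0.0344  0.0684] ends 0.1757 -0.1744 JAR s=0.0163 tilt(up at +y) 0.0003
```

Call:
{"method": "servo_tool", "body": {"moves": [{"dx": 0,"dy": 0,"dz": 0.0008,"roll": 0,"jaw": 0},{"dx": 0,"dy": 0,"dz": 0.0007,"roll": 0,"jaw": 0},{"dx": 0,"dy": 0,"dz": 0,"roll": 0,"jaw": 0},{"dx": 0,"dy": 0,"dz": 0,"roll": 0,"jaw": 0.3},{"dx": 0,"dy": 0,"dz": 0,"roll": 0,"jaw": 0.4},{"dx": 0,"dy": 0,"dz": 0,"roll": 0,"jaw": 0.5},{"dx": 0,"dy": 0,"dz": 0,"roll": 0,"jaw": 0.6},{"dx": 0,"dy": 0,"dz": 0,"roll": 0,"jaw": 0.7},{"dx": 0,"dy": 0,"dz": 0,"roll": 0,"jaw": 0.7},{"dx": 0,"dy": 0,"dz": 0,"roll": 0,"jaw": 0.7}]}}

```text
t: 43.25
eef_pos: [0.5904, 0.2476, 0.1633]
ee_rot: [-3.142, 0.0, -0.005]
force: [0.1, -0.1, -0.0]
width: 0.0611
gripper_force: 0.0
```

```bash
python3 m.py ae 2
```

```text
t 43.25 tcp [0.5904 0.2476 0.1633] rot [-3.1416  0.     -0.0054] F [ 0.13 -0.09 -0.  ] M [-0.037 -0.012 -0.002] w 0.0611 gf 0.0
tray [-0.0345  0.069 ] ends 0.1756 -0.1745 JAR s=0.0167 tilt(up at +y) 0.0005
t 43.30 tcp [0.5904 0.2476 0.1634] rot [ 3.1416 -0.     -0.0053] F [-0.06  0.48  0.29] M [-0.083  0.012  0.01 ] w 0.0611 gf 0.0
tray [-0.0344  0.0689] ends 0.1757 -0.1744 JAR s=0.0166 tilt(up at +y) 0.0005
```

Call:
{"method": "servo_tool", "body": {"moves": [{"dx": 0,"dy": 0,"dz": 0.01,"roll": 0,"jaw": 0.7},{"dx": 0,"dy": 0,"dz": 0.015,"roll": 0,"jaw": 0.7},{"dx": 0,"dy": 0,"dz": 0.02,"roll": 0,"jaw": 0.7},{"dx": 0,"dy": 0,"dz": 0.02,"roll": 0,"jaw": 0.7},{"dx": 0,"dy": 0,"dz": 0.02,"roll": 0,"jaw": 0.7},{"dx": 0,"dy": 0,"dz": 0.02,"roll": 0,"jaw": 0.7},{"dx": 0,"dy": 0,"dz": 0.02,"roll": 0,"jaw": 0.7},{"dx": 0,"dy": 0,"dz": 0.01,"roll": 0,"jaw": 0.7},{"dx": 0,"dy": 0,"dz": 0,"roll": 0,"jaw": 0.7},{"dx": 0,"dy": 0,"dz": 0,"roll": 0,"jaw": 0.7}]}}

```text
t: 44.6
eef_pos: [0.59, 0.2475, 0.2976]
ee_rot: [3.141, 0.001, -0.005]
force: [0.4, -0.4, -1.7]
width: 0.0615
gripper_force: 0.0
```

```bash
python3 - <<'E'
from station import *
from h import *
s=get_state(); print(s['t'],s['eef_pos'],s['force'])
c=calibration("wrist"); p,d=grab_frame("wrist"); C=[np.array(c[k]) for k in("intrinsics","R","t")]
cv2.imwrite("pics/final.png",p[:,:,::-1]); W=cloud(p,d,*C); x,y,h=[W[...,i] for i in range(3)]
m=comp((h>.185)&(h<.2)&(abs(x-.59)<.08)&(abs(y-.247)<.03)); print("bar",rect(W[m]),np.median(h[m]))
for nm,lo,hi in(("+",.35,.45),("-",.05,.15)):
    m=(h>.076)&(h<.095)&(y>lo)&(y<hi)&(abs(x-.59)<.08)
    if m.sum()>30: m=comp(m); print("end",nm,rect(W[m]),m.sum())
m=(h>.03)&(h<.046)&(x>.45)&(x<.72); print("stand x",np.percentile(x[m],[.5,99.5]),"y",np.percentile(y[m],[.5,99.5]))
m=(h>.055)&(h<.075)&(p.max(-1)<70)&(abs(x-.62)<.02)&(abs(y-.247)<.15); print("tray y",np.percentile(y[m],[1,99]))
E
```

```text
44.6 [0.5900497  0.24745939 0.29762025] [ 0.44180039 -0.3957678  -1.69182647]
bar (array([0.5864, 0.2481]), array([0.0299, 0.1266]), 1.5671) 0.19426808061248613
end + (array([0.5874, 0.4255]), array([0.0108, 0.1297]), 1.5605) 1393
end - (array([0.5858, 0.0709]), array([0.011 , 0.1301]), 1.566) 1387
stand x [0.49289368 0.6780656 ] y [0.03969668 0.63655625]
tray y [0.21311544 0.31597658]
```

View pics/final.png

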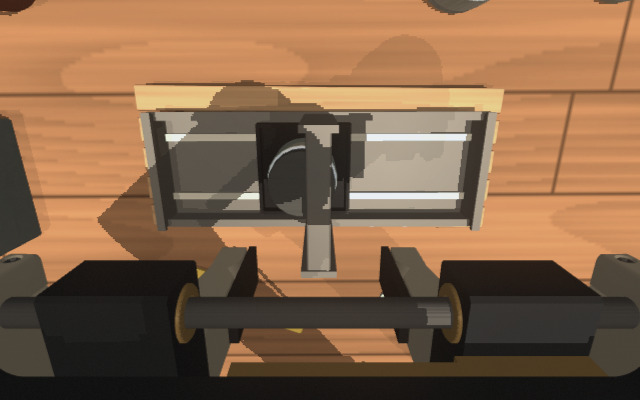

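The final wrist picture shows the caddy square on the stand, with end walls at u≈155 and 482 px inside the stand's 137–502 px. The cap is at about (300,178), near the bar, and the gripper is clear above. I'm handing in.

```bash
python3 -c "
from station import *
print(job_done())"
```

```text
the job is handed in; nothing more can be done
None
```

The caddy is on the stand, released and square, about 4 mm off centre, with the jar at rest about 17 mm from the middle and never nearer than about 5 cm to an end stop in any reading; before set-down the jar held within about 15 mm of the handle, creeping at under 10 mm/s, for over 3 s — but the moves had no tilt axis and grip tops out at 60 N, so I steered the jar by sliding, shifting and turning the caddy, not by tilting as asked.

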